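# Wedge and bar the lock cases in the clamping fixture

### The arm

A 6-joint arm with a two-finger parallel gripper is mounted at the origin on the work surface. World frame = base frame: x ahead of the robot, y to its left, z up, the work surface at z = 0. Lengths are in mm, angles in degrees, forces in N, time in s.
With the tool pointing down it reaches from about 250 to 725 mm from the base axis. Payload 4 kg.
Tool frame: the origin (TCP) lies at the very end of the fingers, on their centre line; the grasp point (between the pads) lies 19 mm behind it (grip_depth is the distance from the TCP to the grasp point, in mm); z points along the fingers, y is the line along which they close (so a half turn about z gives the same grasp; the last joint's range is limited). The gripper opens to 85 mm and grips with 20 to 120 N. Pads are 22 mm wide; open, the fingers measure 114 mm over their backs; the gripper's body (76 mm by 85 mm) begins 54 mm behind the grasp point. The pads swing forward as they close: fully open they stand 13 mm farther back than shut.
Start: joints at [70.875, 13.785, 0.286, 76.501, 0, 90], TCP at [163.816, 472.402, 231.306] pointing down, gripper open.
Joint ranges: [-155.79, 155.79], [-60.16, 107.12], [-62.33, 73.08], [-114, 123.19], [-81.49, 82.49], [-180, 180]. Speed limits (degrees/s): [159.86, 159.86, 180, 180, 180, 180].

### API

Orientations are given as a 3x3 rotation matrix whose columns are the frame's x, y, z axes.
In Python, from plant import get_state, grab_frame, hand_in, grip_depth gives the robot as it stands. The module is installed in compiled form; this text tells all that it offers.
- The arm moves only by the tool arm_command, never from a script. Its argument "motion" is a list of rows, each an object of numbers: "x", "y", "z": the shift along the tool's x, y, z in mm; "yaw": the turn about the tool's z in rad. In form: [{"x": .., "y": .., "z": .., "yaw": ..}, ...]. A call has 1 to 10 rows; each row shifts and turns the commanded pose from where the row before left it, along the tool's axes as they then stand; what a row does not reach is not made up. A row lasts 1/10 s, in which the tool goes at most 50 mm and 8.59 degrees, less where a joint would pass 70% of its speed; a pose out of reach is approached as far as the arm can. A call is refused whole if a number of a shift passes 50 or a number of a turn 0.15, either way. A call with a gripper value outside its range is refused whole. "claw" is the opening, from 0 (shut) to 1 (fully open), set as the call begins (left out, the last holds). The fingers move at their own pace and stop on an object; "newtons" is the grip in N (left out, the last holds). Time passes only in rows, so rows that do not move let the fingers close. It gives the time, the measured TCP pose, the force, the opening and the grip force at its end, in the units of the state.
- get_state(): the state, without advancing time (a new reading comes with each control period).
- grab_frame(name): name is "scene" or "top" or "wrist"; returns a dict with "img" (400x640x3 uint8, red, green, blue), "depth" (400x640 float32, mm along the optical axis (not along the pixel's ray), 0 where there is no reading), "fx", "fy", "cx", "cy" (pixels), "xyz" and "orientation" of the camera in the world; the wrist camera has in their place "T_tool_cam" (4x4, takes a point from camera to tool coordinates, whose origin is the TCP and whose axes are the flange's). Camera axes: x right, y down, z forward; pixel columns grow to the right and rows downward; lengths in mm; the calibration is good to about 2 mm. A picture is of the moment at which its call begins: read the wrist's pose just before it.
- hand_in(): hands the job in; it is judged then, once.
The state is a dict: "t": time; "joint_pos": joint angles; "dq": joint speeds; "tau": joint torques, N m; "tool_pos": TCP position; "ee_rot": TCP orientation; "contact_force": force on the tool from outside, world axes, zero at the start; "wrist_torque": the same for the moment, N m; "opening": finger opening in mm; "finger_force": force on a finger pad.
Only numpy, scipy, OpenCV 4.12 (cv2) and the standard library are available. Lean on these libraries where they do the work, as an engineer would, in place of code of your own. Each camera call takes 0.05 s, during which the arm holds its last target. There are 200 camera calls.

### The job

Lock down every lock case that lies in the clamping fixture on the storeroom bench: slide a wooden wedge, thin end first, between the case and the spring jaw on its right and tap it in until it is tight and its thick end is flush with the front of the jaw, and put a square steel bar through the fixture's eye and on through the eye on the case, so that it stands out about 20 mm behind the case's eye and still sticks out in front. Leave the padlock, hinge, door handle, carton and tape where they are.

Things in the scene. Friction and masses are not known exactly. Their poses are not given: they have to be found in the camera images.
- bay0 (a point): The left (+y) of three equal bays, 102 mm apart, of a fixed grey clamping fixture. Point on top of the bed, in the plane of the bay's mouth (front ends of rails and jaw), on the centre line of a case pressed against the stop rail; x points into the bay, away from the robot, y left, z up. Stop rail face at y = 22 mm (22 high), case end stop at x = 108, end wall at x = 122, bed 12 thick, reaching to x = -60.
- eye0 (a point): Centre of the square eye (hole 21 x 21 mm along x, staple 10 mm thick, 33 wide) on top of the loose steel lock case in the left (+y) bay; absent if that bay is empty. Case 100 (x) x 44 x 20 mm high, 0.45 kg; point over its middle, 30.5 mm above its underside. Starts in the bay frame near x = 57, z = 30.5 mm, 2 to 4 mm right of the centre line, until wedged against the stop rail.
- jaw0 (a joint): Travel in m (0 to 0.006) of the spring jaw on the right of the left (+y) bay, away from the case (to -y); 0 = slack, about 0.004 with a wedge fully home. Spring 0.9 N/mm; pushing a wedge home takes some 5 to 20 N, and friction keeps it there.
- jawface0 (a point): Front end of the sloping inner jaw face of the left (+y) bay, 13 mm above the bed; moves with the jaw. In the bay frame the face runs from x = 0, y = -50 mm to x = 118, y = -32.3 mm at jaw 0; jaw 25 mm high. The bay's front eye is a like square hole, 21 mm, in a fixed bracket at x = -8 to 0, 33 wide, 47 high, centred at y = 0, z = 30.5 mm.
- bay1 (a point): The middle of three equal bays, 102 mm apart, of a fixed grey clamping fixture. Point on top of the bed, in the plane of the bay's mouth (front ends of rails and jaw), on the centre line of a case pressed against the stop rail; x points into the bay, away from the robot, y left, z up. Stop rail face at y = 22 mm (22 high), case end stop at x = 108, end wall at x = 122, bed 12 thick, reaching to x = -60.
- eye1 (a point): Centre of the square eye (hole 21 x 21 mm along x, staple 10 mm thick, 33 wide) on top of the loose steel lock case in the middle bay; absent if that bay is empty. Case 100 (x) x 44 x 20 mm high, 0.45 kg; point over its middle, 30.5 mm above its underside. Starts in the bay frame near x = 57, z = 30.5 mm, 2 to 4 mm right of the centre line, until wedged against the stop rail.
- jaw1 (a joint): Travel in m (0 to 0.006) of the spring jaw on the right of the middle bay, away from the case (to -y); 0 = slack, about 0.004 with a wedge fully home. Spring 0.9 N/mm; pushing a wedge home takes some 5 to 20 N, and friction keeps it there.
- jawface1 (a point): Front end of the sloping inner jaw face of the middle bay, 13 mm above the bed; moves with the jaw. In the bay frame the face runs from x = 0, y = -50 mm to x = 118, y = -32.3 mm at jaw 0; jaw 25 mm high. The bay's front eye is a like square hole, 21 mm, in a fixed bracket at x = -8 to 0, 33 wide, 47 high, centred at y = 0, z = 30.5 mm.
- bay2 (a point): The right (-y) of three equal bays, 102 mm apart, of a fixed grey clamping fixture. Point on top of the bed, in the plane of the bay's mouth (front ends of rails and jaw), on the centre line of a case pressed against the stop rail; x points into the bay, away from the robot, y left, z up. Stop rail face at y = 22 mm (22 high), case end stop at x = 108, end wall at x = 122, bed 12 thick, reaching to x = -60.
- eye2 (a point): Centre of the square eye (hole 21 x 21 mm along x, staple 10 mm thick, 33 wide) on top of the loose steel lock case in the right (-y) bay; absent if that bay is empty. Case 100 (x) x 44 x 20 mm high, 0.45 kg; point over its middle, 30.5 mm above its underside. Starts in the bay frame near x = 57, z = 30.5 mm, 2 to 4 mm right of the centre line, until wedged against the stop rail.
- jaw2 (a joint): Travel in m (0 to 0.006) of the spring jaw on the right of the right (-y) bay, away from the case (to -y); 0 = slack, about 0.004 with a wedge fully home. Spring 0.9 N/mm; pushing a wedge home takes some 5 to 20 N, and friction keeps it there.
- jawface2 (a point): Front end of the sloping inner jaw face of the right (-y) bay, 13 mm above the bed; moves with the jaw. In the bay frame the face runs from x = 0, y = -50 mm to x = 118, y = -32.3 mm at jaw 0; jaw 25 mm high. The bay's front eye is a like square hole, 21 mm, in a fixed bracket at x = -8 to 0, 33 wide, 47 high, centred at y = 0, z = 30.5 mm.
- wedge0 (a point): Loose wooden wedge (three alike), 120 mm long (x), 24 high, 32 wide at its thick end (-x), 14 at its thin end (+x); left side (+y) straight with a 5 mm nose chamfer, right side slopes like the jaws. Point: centre of the grip rib on top (40 long, 16 wide, 26 high), 37 mm above the underside, 20 mm from the thick end, 13.5 from the straight side. Home: x = 20, y = -35.5, z = 37 in the bay frame; enters freely up to x = -60. 70 g.
- bar0 (a point): Loose square steel bar (three alike), 140 mm long (x, both ends alike), 14 x 14 mm; this point is its centre. 120 g.
- wedge1 (a point): Loose wooden wedge (three alike), 120 mm long (x), 24 high, 32 wide at its thick end (-x), 14 at its thin end (+x); left side (+y) straight with a 5 mm nose chamfer, right side slopes like the jaws. Point: centre of the grip rib on top (40 long, 16 wide, 26 high), 37 mm above the underside, 20 mm from the thick end, 13.5 from the straight side. Home: x = 20, y = -35.5, z = 37 in the bay frame; enters freely up to x = -60. 70 g.
- bar1 (a point): Loose square steel bar (three alike), 140 mm long (x, both ends alike), 14 x 14 mm; this point is its centre. 120 g.
- wedge2 (a point): Loose wooden wedge (three alike), 120 mm long (x), 24 high, 32 wide at its thick end (-x), 14 at its thin end (+x); left side (+y) straight with a 5 mm nose chamfer, right side slopes like the jaws. Point: centre of the grip rib on top (40 long, 16 wide, 26 high), 37 mm above the underside, 20 mm from the thick end, 13.5 from the straight side. Home: x = 20, y = -35.5, z = 37 in the bay frame; enters freely up to x = -60. 70 g.
- bar2 (a point): Loose square steel bar (three alike), 140 mm long (x, both ends alike), 14 x 14 mm; this point is its centre. 120 g.
- padlock: Bystander: brass padlock, 22 x 44 x 57 mm; origin at its underside. Leave it alone.
- hinge: Bystander: steel butt hinge lying open, 100 x 76 mm; origin at its underside. Leave it alone.
- doorhandle: Bystander: aluminium lever door handle, about 110 mm long, 62 mm high; origin at its underside. Leave it alone.
- carton: Bystander: small white carton, 100 x 75 x 45 mm; origin at its underside. Leave it alone.
- tape: Bystander: roll of cardboard tape, 90 mm across, 24 mm high; origin at its underside. Leave it alone.
Mind the look-alikes: they are no part of the job. Leave any orange look-alike of the part that bears bar1 alone. Leave any red look-alike of the part that bears bar2 alone.

How it is judged:
By the outcome, as a careful person would: the job done as asked, in the order asked, and still so for the second after the job is handed in, with the robot touching nothing.
Of case0, case1, case2 only 2 to 3 are there at a start; the rules pass over those that are not, and their reading is None.
At some moment in a run one of wedgebody0, wedgebody1, wedgebody2, barbody0, barbody1, barbody2 may be knocked a few centimetres aside while the robot is not near it.
It also fails if it takes over 210 s, if anything falls off the work surface, if the arm or the gripper's body presses on something with over 40 N, if the wrist force passes 120 N, or if a joint passes its speed limit or range.

## Working session

There is one attempt and no reset: what is moved stays moved. The work goes in short steps, Python scripts to look and compute and a tool call to move; the robot and the scene stay as the last step left them, time stands still between calls to the robot, and variables do not carry over. Pictures are saved under pics/ and viewed, at most 14 in all, crops included, and the job is handed in when it is done.

Besides the shell and the picture viewer there is one more tool, called after "Call:" as name([rows], argument=value, ...), one row to a line, values as JSON. arm_command: Moves the arm, as the interface text tells. Its arguments: {"type":"object","properties":{"motion":{"type":"array","items":{"type":"object","properties":{"x":{"type":"number"},"y":{"type":"number"},"z":{"type":"number"},"yaw":{"type":"number"}}}},"claw":{"type":"number"},"newtons":{"type":"number"}},"required":["motion"]}

```bash
mkdir -p pics; cat > h.py <<'E'
import numpy as np, cv2
from plant import *
def snap(n,f):
    s=get_state(); d=grab_frame(n); cv2.imwrite('pics/'+f+'.png',d['img'][:,:,::-1])
    np.savez('pics/'+f+'.npz',s_pos=s['tool_pos'],s_rot=s['ee_rot'],**{k:v for k,v in d.items()}); return d
def cloud(f):
    d=np.load('pics/'+f+'.npz'); Z=d['depth']; v,u=np.mgrid[:Z.shape[0],:Z.shape[1]]
    P=np.stack([(u-d['cx'])/d['fx']*Z,(v-d['cy'])/d['fy']*Z,Z],-1)
    if 'xyz' in d: R,t=d['orientation'],d['xyz']
    else:
        T=d['T_tool_cam'];R=d['s_rot']@T[:3,:3];t=d['s_rot']@T[:3,3]+d['s_pos']
    W=P@np.array(R).T+t; W[Z==0]=np.nan; return W,d['img']
E
python3 - <<'E'
from h import *
s=get_state(); print(s['tool_pos'],s['ee_rot'],s['t'],grip_depth)
for n in('top','scene'):
    d=snap(n,n); print(d['xyz'],d['fx'],d['orientation'])
E
```

```text
[163.60700722 471.79332848 230.39549174] [[-9.44794761e-01  3.27661960e-01 -7.06699431e-04]
 [ 3.27662722e-01  9.44792583e-01 -2.02897781e-03]
 [ 2.86553401e-06 -2.14852667e-03 -9.99997692e-01]] 0.0 18.700000000000003
[ 295.39840337   14.09634101 1293.08264007] 474.62354370435634 [[ 0.02101821 -0.99082846  0.13348107]
 [-0.99937652 -0.02461008 -0.02531638]
 [ 0.02836917 -0.13286574 -0.99072796]]
[1045.87010461 -702.67040178  775.38452733] 414.220142502335 [[ 0.77325358  0.40118554 -0.49104895]
 [ 0.6338058  -0.46554008  0.61770757]
 [ 0.01921238 -0.78887426 -0.61425426]]
```

View pics/top.png

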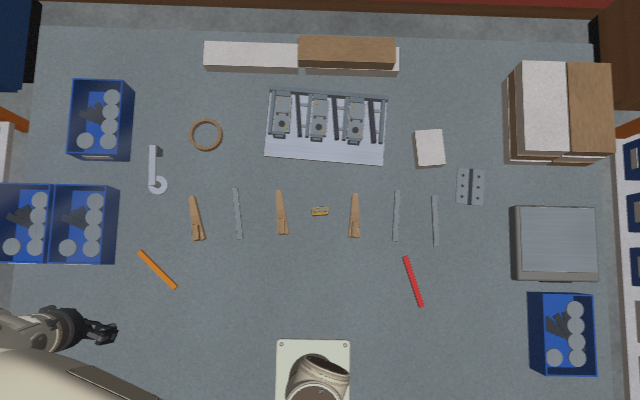

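View pics/scene.png

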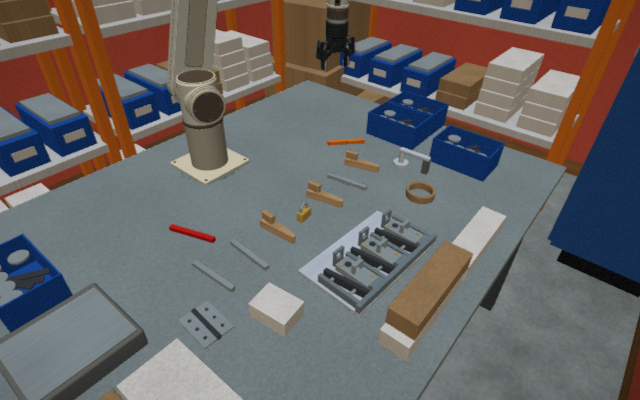

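The top view shows:
- **Wedges:** at px (195,218), (281,213) and (354,216).
- **Grey steel bars:** at (237,212), (397,215) and (435,220). These fit the description. The orange bar (157,270) and the red bar (413,281) are the look-alikes, so I'll leave them.
- **Fixture:** around (325,127).

I'll confirm this in a crop.

```bash
python3 - <<'E'
from h import *
i=cv2.imread('pics/top.png')
cv2.imwrite('pics/c1.png',cv2.resize(i[78:172,255:400],None,fx=5.5,fy=5.5,interpolation=cv2.INTER_CUBIC))
cv2.imwrite('pics/c2.png',cv2.resize(i[180:250,180:445],None,fx=3,fy=3,interpolation=cv2.INTER_CUBIC))
W,im=cloud('top')
for u,v in[(195,218),(281,213),(354,216),(237,212),(397,215),(435,220),(300,155),(345,158),(220,180),(320,260)]: print(u,v,W[v,u].round(1))
# segmentation by height over table
P=W[330:150:-1].reshape(-1,3); 
Z=W[...,2]; print(np.nanmedian(Z[170:185,200:440]),np.nanmedian(Z[240:260,220:380]))
m=((Z>5)&(np.arange(400)[:,None]>170)&(np.arange(400)[:,None]<255)).astype('u1'); m[:,:180]=0; m[:,450:]=0
n,l,st,c=cv2.connectedComponentsWithStats(m)
for k in range(1,n):
    if st[k,4]<40: continue
    p=W[l==k]; r=cv2.minAreaRect(p[:,:2].astype('f4'))
    print(c[k].round(),st[k,4],np.round(r[0],1),np.round(r[1],1),round(r[2],1),np.percentile(p[:,2],[50,98]).round(1))
E
```

```text
195 218 [405.7 321.5  22.2]
281 213 [424.7  93.2  20.9]
354 216 [ 421.2 -103.4   22.2]
237 212 [425.5 212.3  12.4]
397 215 [ 427.1 -220.5   18. ]
435 220 [ 416.3 -325.3   13.7]
300 155 [586.9  46.8  14. ]
345 158 [582.8 -77.6   9.8]
220 180 [513.6 264.3   1.9]
320 260 [301.8 -14.8   0.4]
-0.717592093717144 -0.834459676804272
[237. 213.] 290 [424.6 213.2] [141.8  16.1] 9.0 [12.9 18.7]
[280. 215.] 394 [428.5  93. ] [120.1  29.9] 5.8 [24.1 52.1]
[396. 215.] 284 [ 428.  -218.1] [ 15.1 137.6] 86.7 [13.2 18.2]
[354. 218.] 397 [424.1 -99.8] [120.   30.9] 3.8 [24.1 52.3]
[435. 221.] 304 [ 414.2 -325.1] [142.   19.2] 3.7 [12.8 18.4]
[195. 220.] 453 [406.7 321.4] [120.4  28.9] 13.0 [23.5 51.3]
[319. 211.] 141 [432.9  -9.4] [23.  43.1] 6.8 [29.9 56.3]
```

View pics/c1.png

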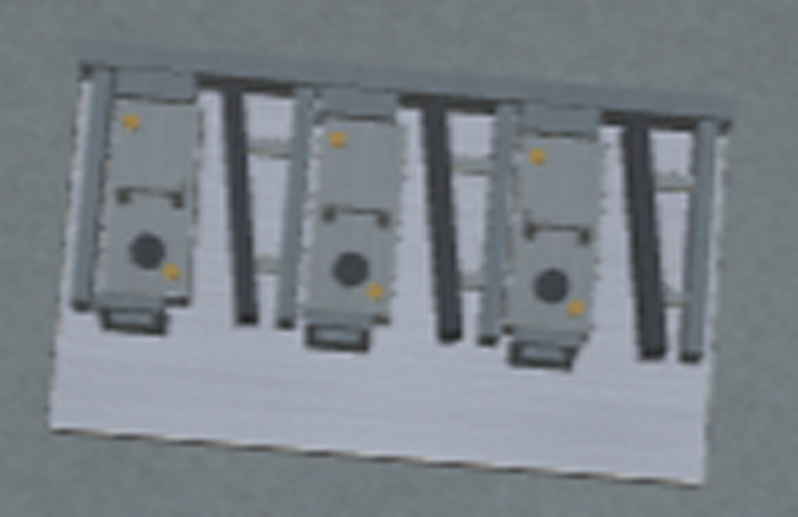

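View pics/c2.png

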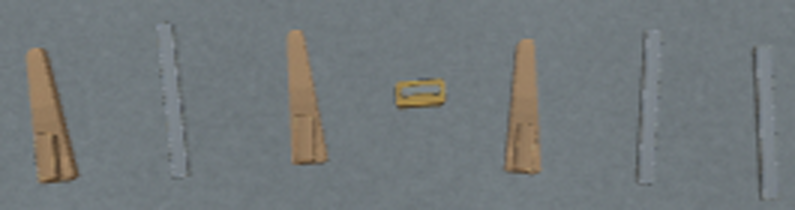

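All three bays hold a case, and the fixture is yawed a few degrees. The wedges stand rib up with the thin end pointing away from the robot, and the three grey bars are confirmed. Next I'll get closer views with the wrist camera.

```bash
cat >> h.py <<'E'
def go(x,y,z,phi):
    """tool-frame shifts from measured pose; phi=world angle (deg) of tool y. turn first, then shift"""
    s=get_state(); p=np.array(s['tool_pos']); R=np.array(s['ee_rot']); f=np.degrees(np.arctan2(R[1,1],R[0,1]))
    d=(phi-f+180)%360-180; a=np.radians(phi); ty=np.array([np.cos(a),np.sin(a)]); tx=np.array([np.sin(a),-np.cos(a)])*(-1)
    tx=np.array([-ty[1],ty[0]])*1.0
    if np.dot(np.array([-R[1,1],R[0,1]]),R[:2,0])<0: tx=-tx
    dd=np.array([x,y])-p[:2]
    print('t',round(s['t'],1),'pos',p.round(1),'phi',round(f,2),'j6',np.round(s['joint_pos'][5]),'open',round(s['opening'],1),'| yaw',round(-np.radians(d),3),'x %.1f y %.1f z %.1f'%(dd@tx,dd@ty,p[2]-z),'F',np.round(s['contact_force'],1))
E
python3 - <<'E'
from h import *
d=grab_frame('wrist'); print(d['T_tool_cam'].round(3),d['fx'])
go(600,0,300,0)
W,im=cloud('top')
for u,v in[(255+52/5.5,78+430/5.5),(255+700/5.5,78+483/5.5),(255+85/5.5,78+45/5.5),(255+733/5.5,78+110/5.5)]: print(W[int(v),int(u)].round())
E
```

```text
[[-1.00000e-03 -9.61000e-01 -2.75000e-01  7.07170e+01]
 [ 1.00000e+00 -1.00000e-03  0.00000e+00  3.92000e-01]
 [-0.00000e+00 -2.75000e-01  9.61000e-01 -1.43533e+02]
 [ 0.00000e+00  0.00000e+00  0.00000e+00  1.00000e+00]] 281.4016954119912
t 0.1 pos [163.7 472.  230.6] phi 70.87 j6 90.0 open 85.2 | yaw 1.237 x -472.0 y 436.3 z -69.4 F [ 0.5 -1.3 -0.6]
[584. 146.   4.]
[ 566. -181.    8.]
[775. 134.  32.]
[ 762. -198.    0.]
```

```bash
python3 -c "
from h import *
go(580,-20,250,87)"
```

```text
t 0.1 pos [163.7 472.  230.6] phi 70.87 j6 90.0 open 85.2 | yaw -0.281 x -441.5 y -469.5 z -19.4 F [ 0.5 -1.3 -0.6]
```

Call:
arm_command([
  {"yaw": -0.14, "z": -10},
  {"yaw": -0.141, "z": -9.4},
  {"x": -31.5, "y": -33.5},
  {"x": -31.5, "y": -33.5},
  {"x": -31.5, "y": -33.5},
  {"x": -31.5, "y": -33.5},
  {"x": -31.5, "y": -33.5},
  {"x": -31.5, "y": -33.5},
  {"x": -31.5, "y": -33.5},
])

```text
schema error: expected keys x, y, z, yaw
```

Call:
arm_command([
  {"x": -31.5, "y": -33.5},
  {"x": -31.5, "y": -33.5},
  {"x": -31.5, "y": -33.5},
  {"x": -31.5, "y": -33.5},
  {"x": -31.5, "y": -33.5},
  {"x": -31.5, "y": -33.5},
  {"x": -31.5, "y": -33.5},
  {"z": 0},
  {"z": 0},
  {"z": 0},
], claw=0.55)

```text
schema error: expected keys x, y, z, yaw
```

```bash
python3 - <<'E'
from h import *
go(580,-20,250,87)
d=snap('wrist','w1'); W,im=cloud('w1')
print(np.isfinite(W[...,2]).mean())
i=cv2.imread('pics/w1.png')
cv2.imwrite('pics/w1b.png',cv2.resize(i,(800,500)))
E
```

```text
t 0.1 pos [163.7 472.  230.6] phi 70.87 j6 90.0 open 85.2 | yaw -0.281 x -441.5 y -469.5 z -19.4 F [ 0.5 -1.3 -0.6]
0.995953125
```

View pics/w1b.png

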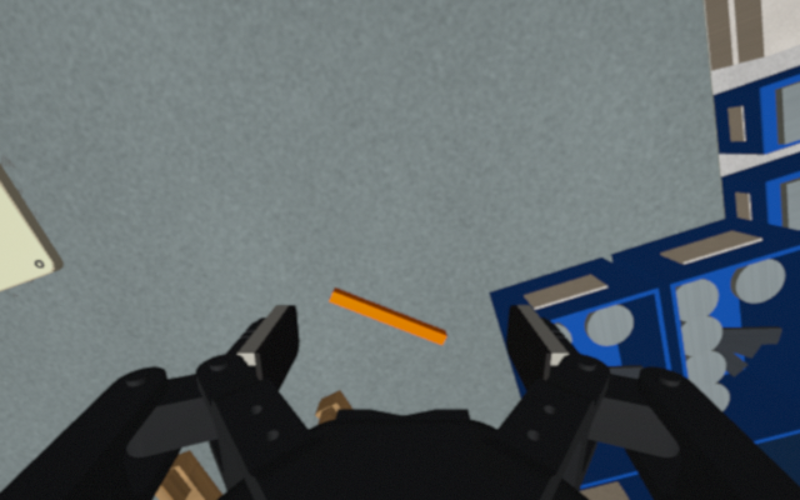

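The wrist picture shows the orange look-alike at about (388,318), with the fingers filling the lower half. The move was refused because every row needs all four keys. I'll view the fixture with the tool turned to phi=-3 and offset to the right.

Call:
arm_command([
  {"x": 0, "y": 0, "z": -7, "yaw": 0.129},
  {"x": 0, "y": 0, "z": -7, "yaw": 0.129},
  {"x": 0, "y": 0, "z": -7, "yaw": 0.129},
  {"x": 0, "y": 0, "z": -7, "yaw": 0.129},
  {"x": 0, "y": 0, "z": -7, "yaw": 0.129},
  {"x": 0, "y": 0, "z": -7, "yaw": 0.129},
  {"x": 0, "y": 0, "z": -7, "yaw": 0.129},
  {"x": 0, "y": 0, "z": -7, "yaw": 0.129},
  {"x": 0, "y": 0, "z": -7, "yaw": 0.129},
  {"x": 0, "y": 0, "z": -7, "yaw": 0.128},
], claw=0.6)

```text
t: 1.2
tool_pos: [163.7, 472.2, 301.3]
ee_rot: [[0.057, 0.998, -0.0], [0.998, -0.057, -0.001], [-0.001, -0.0, -1.0]]
contact_force: [0.3, -0.1, -0.5]
opening: 51.5
finger_force: 0.0
```

```bash
python3 -c "
from h import *
go(630,-90,300,-3)"
```

```text
t 1.2 pos [163.7 472.2 301.3] phi -3.28 j6 164.0 open 51.5 | yaw -0.005 x -537.1 y 495.0 z 1.3 F [ 0.3 -0.1 -0.5]
```

Call:
arm_command([
  {"x": -33.5, "y": 31, "z": 0, "yaw": 0},
  {"x": -33.5, "y": 31, "z": 0, "yaw": 0},
  {"x": -33.5, "y": 31, "z": 0, "yaw": 0},
  {"x": -33.5, "y": 31, "z": 0, "yaw": 0},
  {"x": -33.5, "y": 31, "z": 0, "yaw": 0},
  {"x": -33.5, "y": 31, "z": 0, "yaw": 0},
  {"x": -33.5, "y": 31, "z": 0, "yaw": 0},
  {"x": -33.5, "y": 31, "z": 0, "yaw": 0},
])

```text
t: 2.0
tool_pos: [398.4, 190.2, 301.3]
ee_rot: [[0.052, 0.999, 0.0], [0.999, -0.052, 0.0], [0.0, 0.0, -1.0]]
contact_force: [1.1, 1.2, -0.3]
opening: 51.3
finger_force: 0.0
```

Call:
arm_command([
  {"x": -33.5, "y": 31, "z": 0, "yaw": 0},
  {"x": -33.5, "y": 31, "z": 0, "yaw": 0},
  {"x": -33.5, "y": 31, "z": 0, "yaw": 0},
  {"x": -33.5, "y": 31, "z": 0, "yaw": 0},
  {"x": -33.5, "y": 31, "z": 0, "yaw": 0},
  {"x": -33.5, "y": 31, "z": 0, "yaw": 0},
  {"x": -33.5, "y": 31, "z": 0, "yaw": 0},
  {"x": -33.5, "y": 31, "z": 0, "yaw": 0},
  {"x": 0, "y": 0, "z": 0, "yaw": 0},
  {"x": 0, "y": 0, "z": 0, "yaw": 0},
])

```text
t: 3.0
tool_pos: [631.4, -89.7, 299.2]
ee_rot: [[0.054, 0.999, -0.003], [0.999, -0.054, 0.001], [0.001, -0.003, -1.0]]
contact_force: [-0.1, 0.7, 0.8]
opening: 51.4
finger_force: 0.0
```

```bash
python3 - <<'E'
from h import *
go(630,-90,300,-3)
d=snap('wrist','w2'); W,im=cloud('w2')
i=cv2.imread('pics/w2.png')
cv2.imwrite('pics/w2b.png',cv2.resize(i,(800,500)))
E
```

```text
t 3.0 pos [631.4 -89.7 299.2] phi -3.09 j6 85.0 open 51.4 | yaw -0.002 x -0.4 y -1.3 z -0.8 F [-0.1  0.7  0.8]
```

View pics/w2b.png

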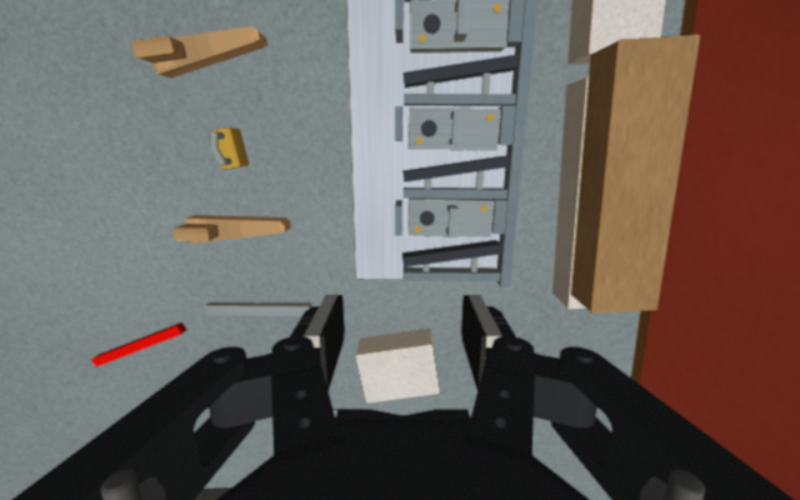

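The fixture's three bays are all occupied. The front brackets show at about (400,20), (400,122) and (400,217). I'll fit the fixture pose from the depth cloud.

```bash
python3 - <<'E'
from h import *
for f in('w2','top'):
    W,im=cloud(f); Z=W[...,2]
    reg=(W[...,0]>560)&(W[...,0]<780)&(W[...,1]<150)&(W[...,1]>-200)
    t=(W[...,0]>400)&(W[...,0]<560)&(abs(W[...,1])<150)&(Z<12); print(f,'table',np.nanmedian(Z[t]).round(1),'bed',np.nanmedian(Z[reg&(W[...,0]<615)&(W[...,0]>590)]).round(1))
    m=(reg&(Z>52)&(Z<75)&(W[...,0]<740)).astype('u1')
    n,l,st,c=cv2.connectedComponentsWithStats(m)
    for k in range(1,n):
        if st[k,4]<6: continue
        p=W[l==k]; print(c[k].round(),st[k,4],p.mean(0).round(1),p.min(0).round(1),p.max(0).round(1))
E
```

```text
w2 table 1.0 bed 341.4
[319.  12.] 155 [636.3 101.6  59.6] [632.5  90.   52.1] [640.  114.9  62.2]
[369.  14.] 266 [696.9  96.6  59.5] [691.6  82.6  52.7] [702.5 111.8  62.6]
[318.  98.] 168 [630.6   4.9  59.9] [626.4 -11.7  56.5] [634.7  21.5  62.2]
[365. 102.] 223 [690.3  -2.6  59.9] [684.7 -18.9  54.7] [696.8  13.5  61.8]
[318. 176.] 125 [624.1 -96.2  59.8] [ 620.2 -113.3   52.4] [627.7 -80.1  62.5]
[362. 178.] 190 [ 684.7 -102.2   59.6] [ 678.9 -119.5   53.4] [690.6 -86.1  62.4]
top table -0.8 bed 11.0
[282. 111.] 49 [697.3  98.2  57.7] [692.1  83.6  52.5] [703.1 113.5  63. ]
[319. 114.] 51 [690.9  -3.2  57.7] [685.2 -18.5  52.5] [696.9  13.7  62.4]
[356. 117.] 51 [ 685.3 -102.9   57.6] [ 680.3 -118.4   52.6] [691.1 -86.2  63. ]
[278. 133.] 46 [636.5 106.5  57.6] [630.9  90.1  52. ] [641.5 122.3  64.3]
[315. 136.] 44 [630.8   6.   57.5] [626.2 -11.8  52.1] [636.   20.5  63.8]
[354. 139.] 43 [624.8 -97.4  57.4] [ 619.7 -114.    52.5] [630.4 -81.4  63.2]
```

```bash
cat >> h.py <<'E'
def parts(f):
    W,im=cloud(f); Z=W[...,2]; V=W[...,0]
    reg=(V>300)&(V<540)&(W[...,1]<400)&(W[...,1]>-400)&(Z<70)
    m=(reg&(Z>36)).astype('u1'); n,l,st,c=cv2.connectedComponentsWithStats(m)
    for k in range(1,n):
        if st[k,4]<25: continue
        p=W[l==k]; p=p[p[:,2]>np.percentile(p[:,2],70)-5]; r=cv2.minAreaRect(p[:,:2].astype('f4'))
        print(f,'rib',c[k].round(),st[k,4],((p.min(0)+p.max(0))/2).round(1),np.round(r[0],1),np.round(r[1],1),round(r[2],1))
    r_,g,b=[im[...,k].astype(int) for k in range(3)]
    m=(reg&(Z>6)&(Z<36)&(abs(r_-b)<60)).astype('u1'); n,l,st,c=cv2.connectedComponentsWithStats(m)
    for k in range(1,n):
        if st[k,4]<120: continue
        p=W[l==k]; q=p[:,:2]-p[:,:2].mean(0); v=np.linalg.svd(q,full_matrices=False)[2][0]
        r=cv2.minAreaRect(p[:,:2].astype('f4')); 
        if min(r[1])<26: print(f,'bar',c[k].round(),np.round(r[0],1),np.round(r[1],1),'ang',round(np.degrees(np.arctan(v[1]/v[0])),1))
E
python3 - <<'E'
from h import *
parts('w2'); parts('top')
W,im=cloud('w2'); W2,_=cloud('top')
# wedge body axis: z 18..30 points
for A,c in((W,(0,0)),(W2,(0,0))):
  for cx,cy in((424,93),(424,-100),(406,321)):
    k=(abs(A[...,0]-cx)<75)&(abs(A[...,1]-cy)<40)&(A[...,2]>17)&(A[...,2]<36)
    p=A[k][:,:2]
    if len(p)>50:
        # left edge per x bin
        xs=np.arange(cx-50,cx+50,8); e=[(x,p[abs(p[:,0]-x)<5][:,1].max(),p[abs(p[:,0]-x)<5][:,1].min()) for x in xs if (abs(p[:,0]-x)<5).sum()>4]
        e=np.array(e); print(cx,cy,'left ang',np.degrees(np.arctan(np.polyfit(e[:,0],e[:,1],1)[0])).round(1),'right',np.degrees(np.arctan(np.polyfit(e[:,0],e[:,2],1)[0])).round(1),p[:,0].min().round(1),p[:,0].max().round(1))
E
```

```text
w2 rib [124.  39.] 627 [388.6  91.   49.5] [388.6  91.3] [40.7 16.2] 5.1
w2 rib [174. 119.] 215 [433.8  -9.2  54. ] [433.8  -9.2] [ 8. 33.] 2.5
w2 rib [154. 186.] 400 [ 384.3 -101.8   49.5] [ 384.6 -101.9] [16.2 40.3] 84.9
w2 bar [165.  46.] [427.6  96.6] [121.3  24.8] ang 11.3
w2 bar [191. 176.] [424.9 -94.8] [ 13.5 120.9] ang -6.3
w2 bar [204. 247.] [ 427.1 -217.7] [ 14.6 139.5] ang -2.8
top rib [319. 210.] 40 [433.5  -9.5  54.8] [434.   -9.2] [ 6.6 29.5] 10.8
top rib [281. 226.] 99 [389.1  90.5  50. ] [388.7  90.7] [39.5 15.7] 3.7
top rib [354. 229.] 96 [ 384.4 -102.6   49.6] [ 384.3 -102.6] [16.1 37.8] 85.4
top rib [195. 232.] 109 [368.3 314.   48.9] [367.9 314.8] [39.9 16. ] 9.8
top bar [237. 213.] [424.8 212.4] [141.7  15.1] ang 8.7
top bar [396. 215.] [ 428.  -218.1] [ 15.1 137.6] ang -3.1
top bar [435. 221.] [ 415.4 -324.8] [139.4  16.3] ang 2.2
424 93 left ang 16.1 right 12.7 369.4 487.8
424 -100 left ang -4.8 right 3.7 364.5 484.5
424 93 left ang 3.7 right 12.5 368.0 486.9
424 -100 left ang -4.6 right 4.1 364.6 484.4
406 321 left ang 22.5 right 17.5 346.9 465.4
```

```bash
python3 -c "
from h import *
go(384.4,-102,80,-5)"
```

```text
t 3.0 pos [631.  -88.7 300.4] phi -3.01 j6 85.0 open 51.4 | yaw 0.035 x -34.7 y -244.5 z 220.4 F [-0.2 -0.5  0.6]
```

Call:
arm_command([
  {"x": 0, "y": 0, "z": 0, "yaw": 0.035},
  {"x": -4, "y": -27, "z": 24, "yaw": 0},
  {"x": -4, "y": -27, "z": 24, "yaw": 0},
  {"x": -4, "y": -27, "z": 24, "yaw": 0},
  {"x": -4, "y": -27, "z": 24, "yaw": 0},
  {"x": -4, "y": -27, "z": 24, "yaw": 0},
  {"x": -4, "y": -27, "z": 24, "yaw": 0},
  {"x": -4, "y": -27, "z": 24, "yaw": 0},
  {"x": -4, "y": -27, "z": 24, "yaw": 0},
  {"x": -3, "y": -28, "z": 24, "yaw": 0},
], claw=0.68)

```text
t: 4.05
tool_pos: [383.8, -101.2, 85.6]
ee_rot: [[0.085, 0.996, 0.003], [0.996, -0.085, -0.001], [-0.0, 0.003, -1.0]]
contact_force: [0.3, -0.6, -0.6]
opening: 58.1
finger_force: 0.0
```

Call:
arm_command([
  {"x": 0, "y": 0, "z": 0, "yaw": 0},
  {"x": 0, "y": 0, "z": 0, "yaw": 0},
  {"x": 0, "y": 0, "z": 0, "yaw": 0},
])

```text
t: 4.35
tool_pos: [387.2, -102.2, 87.0]
ee_rot: [[0.086, 0.996, 0.005], [0.996, -0.086, -0.001], [-0.001, 0.005, -1.0]]
contact_force: [0.7, -0.3, 0.4]
opening: 58.4
finger_force: 0.0
```

```bash
python3 -c "
from h import *
go(384.4,-102,26,-5); snap('wrist','w3'); parts('w3')"
```

```text
t 4.3 pos [ 387.2 -102.2   87. ] phi -4.91 j6 80.0 open 58.4 | yaw 0.002 x -0.1 y -2.8 z 61.0 F [ 0.7 -0.3  0.4]
w3 rib [385.  72.] 923 [432.7  -8.9  54.6] [432.7  -9. ] [ 8.1 32.9] 5.7
w3 rib [318. 222.] 1586 [ 384.2 -101.8   49.6] [ 384.2 -101.8] [16.3 39.6] 85.7
w3 bar [360.  82.] [422.4 -10.9] [ 3.3 42.9] ang -83.7
w3 bar [355. 195.] [422.2 -95.4] [  8.6 114.7] ang -3.2
w3 bar [342. 321.] [ 397.4 -215.2] [14.5 80.9] ang -2.8
```

Call:
arm_command([
  {"x": 0.3, "y": -2.8, "z": 20, "yaw": 0},
  {"x": 0, "y": 0, "z": 20, "yaw": 0},
  {"x": 0, "y": 0, "z": 11, "yaw": 0},
  {"x": 0, "y": 0, "z": 10, "yaw": 0},
  {"x": 0, "y": 0, "z": 0, "yaw": 0},
  {"x": 0, "y": 0, "z": 0, "yaw": 0},
])

```text
t: 5.0
tool_pos: [383.3, -101.9, 24.7]
ee_rot: [[0.087, 0.996, 0.001], [0.996, -0.087, -0.0], [-0.0, 0.001, -1.0]]
contact_force: [-0.0, -0.1, 1.3]
opening: 57.9
finger_force: 0.0
```

Call:
arm_command([
  {"x": 0, "y": 0, "z": 0, "yaw": 0},
  {"x": 0, "y": 0, "z": 0, "yaw": 0},
  {"x": 0, "y": 0, "z": 0, "yaw": 0},
  {"x": 0, "y": 0, "z": 0, "yaw": 0},
  {"x": 0, "y": 0, "z": 0, "yaw": 0},
  {"x": 0, "y": 0, "z": 0, "yaw": 0},
  {"x": 0, "y": 0, "z": 0, "yaw": 0},
  {"x": 0, "y": 0, "z": 0, "yaw": 0},
], claw=0.3, newtons=80)

```text
t: 5.8
tool_pos: [383.5, -102.1, 25.4]
ee_rot: [[0.087, 0.996, 0.003], [0.996, -0.087, -0.001], [-0.0, 0.003, -1.0]]
contact_force: [-0.1, 0.6, 6.0]
opening: 38.5
finger_force: 80.7
```

Call:
arm_command([
  {"x": 0, "y": 0, "z": -20, "yaw": 0},
  {"x": 0, "y": 0, "z": -30, "yaw": 0},
  {"x": 0, "y": 0, "z": -30, "yaw": 0},
  {"x": 0, "y": 0, "z": -20, "yaw": 0},
  {"x": 0, "y": 0, "z": 0, "yaw": 0},
])

```text
t: 6.3
tool_pos: [384.9, -102.5, 127.3]
ee_rot: [[0.087, 0.996, 0.007], [0.996, -0.087, -0.002], [-0.001, 0.007, -1.0]]
contact_force: [-0.8, -0.1, -0.5]
opening: 38.1
finger_force: 80.4
```

```bash
cat >> h.py <<'E'
th=np.radians(-3.42); BX=np.array([np.cos(th),np.sin(th)]); BY=np.array([-np.sin(th),np.cos(th)])
B1=np.array([634.7,5.0]); BAY=[B1+102*BY,B1,B1-102*BY]
def bay(b,x,y): return BAY[b]+x*BX+y*BY
E
python3 - <<'E'
from h import *
p=bay(2,-70,-35.5); print(p,bay(2,20,-35.5)); go(*p,75,-3.42); snap('wrist','w4'); parts('w4')
E
```

```text
[ 556.62212749 -128.07928398] [ 646.46184336 -133.4482179 ]
t 6.3 pos [ 384.9 -102.5  127.3] phi -4.99 j6 80.0 open 38.1 | yaw -0.027 x -15.3 y 172.9 z 52.3 F [-0.8 -0.1 -0.5]
w4 rib [376.  80.] 593 [432.7  -9.9  54.2] [432.8 -10.1] [ 8.  33.1] 6.0
w4 bar [356.  87.] [422.5 -11. ] [ 3.7 42.8] ang -83.5
w4 bar [333. 296.] [ 387.7 -215.7] [15.  61.4] ang -3.8
```

Call:
arm_command([
  {"x": 0, "y": 0, "z": 0, "yaw": -0.027},
  {"x": -4, "y": 25, "z": 0, "yaw": 0},
  {"x": -4, "y": 30, "z": 0, "yaw": 0},
  {"x": -4, "y": 30, "z": 10, "yaw": 0},
  {"x": -3, "y": 28, "z": 20, "yaw": 0},
  {"x": 0, "y": 15, "z": 20, "yaw": 0},
  {"x": 0, "y": 0, "z": 20, "yaw": 0},
  {"x": 0, "y": 0, "z": 10, "yaw": 0},
  {"x": 0, "y": 0, "z": 0, "yaw": 0},
  {"x": 0, "y": 0, "z": 0, "yaw": 0},
])

```text
t: 7.35
tool_pos: [508.6, -124.3, 44.0]
ee_rot: [[0.06, 0.998, -0.001], [0.998, -0.06, 0.0], [0.0, -0.001, -1.0]]
contact_force: [0.5, 0.3, 0.4]
opening: 38.4
finger_force: 80.5
```

```bash
python3 - <<'E'
from h import *
p=bay(2,-62,-36); go(*p,38.5,-3.42)
E
```

```text
t 7.3 pos [ 508.6 -124.3   44. ] phi -3.43 j6 80.0 open 38.4 | yaw -0.0 x -1.4 y 56.2 z 5.5 F [0.5 0.3 0.4]
```

Call:
arm_command([
  {"x": -1.4, "y": 0, "z": 3, "yaw": 0},
  {"x": 0, "y": 14, "z": 2, "yaw": 0},
  {"x": 0, "y": 14, "z": 0, "yaw": 0},
  {"x": 0, "y": 14, "z": 0, "yaw": 0},
  {"x": 0, "y": 14, "z": 0, "yaw": 0},
  {"x": 0, "y": 0, "z": 0, "yaw": 0},
  {"x": 0, "y": 0, "z": 0, "yaw": 0},
])

```text
t: 8.05
tool_pos: [565.6, -129.8, 40.1]
ee_rot: [[0.06, 0.998, 0.002], [0.998, -0.06, -0.001], [-0.001, 0.002, -1.0]]
contact_force: [1.2, -1.1, -0.6]
opening: 38.6
finger_force: 81.7
```

```bash
python3 - <<'E'
from h import *
p=bay(2,-20,-35.5); go(*p,38.5,-3.42)
snap('wrist','w5')
i=cv2.imread('pics/w5.png')
cv2.imwrite('pics/w5b.png',cv2.resize(i[100:360,180:580],(800,520)))
E
```

```text
t 8.1 pos [ 565.6 -129.8   40.1] phi -3.47 j6 81.0 open 38.6 | yaw -0.001 x 1.2 y 40.9 z 1.6 F [ 1.2 -1.1 -0.6]
```

View pics/w5b.png

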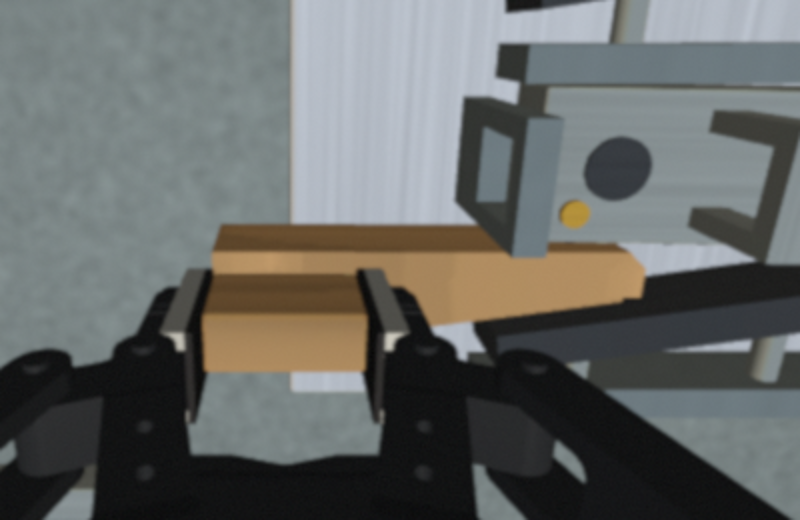

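The wedge has entered between the case and the jaw of the right bay, with its nose at about (640,270), and the grip is straight. I'll push on in steps and watch the force.

Call:
arm_command([
  {"x": 0.6, "y": 10, "z": 0.8, "yaw": 0},
  {"x": 0.6, "y": 10, "z": 0.6, "yaw": 0},
  {"x": 0, "y": 10, "z": 0, "yaw": 0},
  {"x": 0, "y": 10, "z": 0, "yaw": 0},
  {"x": 0, "y": 0, "z": 0, "yaw": 0},
  {"x": 0, "y": 0, "z": 0, "yaw": 0},
])

```text
t: 8.7
tool_pos: [606.5, -131.1, 38.0]
ee_rot: [[0.06, 0.998, 0.002], [0.998, -0.06, -0.001], [-0.001, 0.002, -1.0]]
contact_force: [1.0, -5.5, -1.6]
opening: 38.3
finger_force: 81.6
```

```bash
python3 - <<'E'
from h import *
p=bay(2,20,-35.5); go(*p,38.5,-3.42)
E
```

```text
t 8.7 pos [ 606.5 -131.1   38. ] phi -3.46 j6 81.0 open 38.3 | yaw -0.001 x 0.0 y 40.0 z -0.5 F [ 1.  -5.5 -1.6]
```

Call:
arm_command([
  {"x": 0, "y": 8, "z": 0, "yaw": 0},
  {"x": 0, "y": 8, "z": 0, "yaw": 0},
  {"x": 0, "y": 8, "z": 0, "yaw": 0},
  {"x": 0, "y": 0, "z": 0, "yaw": 0},
  {"x": 0, "y": 0, "z": 0, "yaw": 0},
])

```text
t: 9.2
tool_pos: [628.0, -132.5, 37.9]
ee_rot: [[0.06, 0.998, -0.002], [0.998, -0.06, -0.001], [-0.001, -0.002, -1.0]]
contact_force: [-1.3, -4.9, 0.7]
opening: 38.6
finger_force: 81.9
```

Call:
arm_command([
  {"x": 0, "y": 6, "z": 0, "yaw": 0},
  {"x": 0, "y": 5, "z": 0, "yaw": 0},
  {"x": 0, "y": 0, "z": 0, "yaw": 0},
  {"x": 0, "y": 0, "z": 0, "yaw": 0},
])

```text
t: 9.6
tool_pos: [637.4, -133.1, 38.0]
ee_rot: [[0.06, 0.998, -0.005], [0.998, -0.06, -0.001], [-0.001, -0.005, -1.0]]
contact_force: [-6.1, -4.6, 3.9]
opening: 38.2
finger_force: 82.3
```

```bash
python3 - <<'E'
from h import *
p=bay(2,20,-35.5); go(*p,38.5,-3.42)
E
```

```text
t 9.6 pos [ 637.4 -133.1   38. ] phi -3.45 j6 82.0 open 38.2 | yaw -0.001 x 0.2 y 9.1 z -0.5 F [-6.1 -4.6  3.9]
```

Call:
arm_command([
  {"x": 0, "y": 5, "z": 0, "yaw": 0},
  {"x": 0, "y": 4, "z": 0, "yaw": 0},
  {"x": 0, "y": 2, "z": 0, "yaw": 0},
  {"x": 0, "y": 0, "z": 0, "yaw": 0},
  {"x": 0, "y": 0, "z": 0, "yaw": 0},
  {"x": 0, "y": 0, "z": 0, "yaw": 0},
])

```text
t: 10.2
tool_pos: [646.8, -133.6, 38.1]
ee_rot: [[0.06, 0.998, -0.008], [0.998, -0.06, -0.001], [-0.001, -0.008, -1.0]]
contact_force: [-10.5, -4.4, 7.4]
opening: 38.3
finger_force: 82.7
```

```bash
python3 - <<'E'
from h import *
p=bay(2,20,-35.5); go(*p,38.5,-3.42)
snap('wrist','w6')
i=cv2.imread('pics/w6.png')
cv2.imwrite('pics/w6b.png',cv2.resize(i[100:360,180:580],(800,520)))
E
```

```text
t 10.2 pos [ 646.8 -133.6   38.1] phi -3.44 j6 82.0 open 38.3 | yaw -0.0 x 0.2 y -0.4 z -0.4 F [-10.5  -4.4   7.4]
```

View pics/w6b.png

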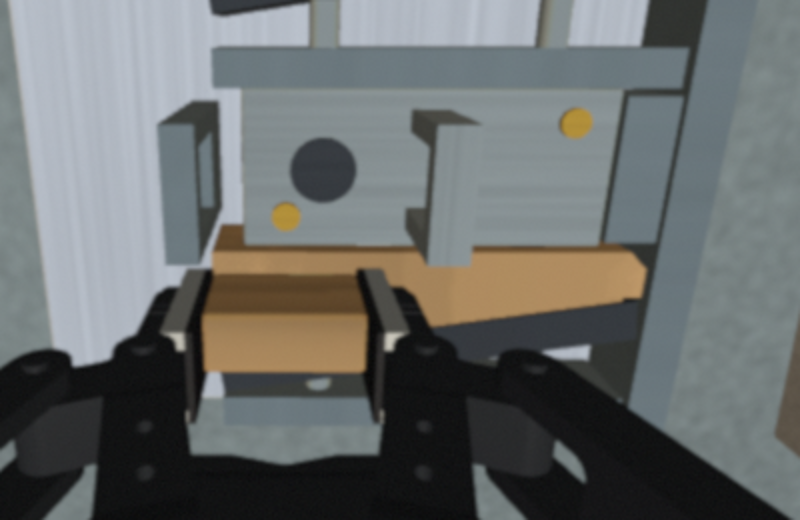

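The wedge is home: its thick end (px 214) lines up with the rail front (px 212), and the case is against the stop rail. I'll release and check it.

Call:
arm_command([
  {"x": 0, "y": 0, "z": 0, "yaw": 0},
  {"x": 0, "y": 0, "z": 0, "yaw": 0},
  {"x": 0, "y": 0, "z": 0, "yaw": 0},
  {"x": 0, "y": 0, "z": -15, "yaw": 0},
  {"x": 0, "y": 0, "z": -30, "yaw": 0},
  {"x": 0, "y": 0, "z": -40, "yaw": 0},
  {"x": 0, "y": 0, "z": -40, "yaw": 0},
  {"x": 0, "y": 0, "z": 0, "yaw": 0},
  {"x": 0, "y": 0, "z": 0, "yaw": 0},
], claw=0.66)

```text
t: 11.15
tool_pos: [652.3, -132.7, 164.7]
ee_rot: [[0.059, 0.998, 0.004], [0.998, -0.059, -0.0], [0.0, 0.004, -1.0]]
contact_force: [-0.9, -0.3, 0.1]
opening: 56.4
finger_force: 0.0
```

```bash
cat >> h.py <<'E'
def chk(f,b):
    W,im=cloud(f); q=W[...,:2]-BAY[b]; x=q@BX; y=q@BY; z=W[...,2]-12
    def rng(m,n):
        if m.sum()>8: print(n,m.sum(),'x',np.percentile(x[m],[2,98]).round(1),'y',np.percentile(y[m],[2,98]).round(1))
    rng((z>42)&(z<56)&(y<-20)&(y>-60)&(x>-90)&(x<60),'rib z>42')
    rng((z>40)&(z<56)&(abs(y)<24)&(x>-15)&(x<10),'bracket')
    rng((z>40)&(z<56)&(abs(y)<24)&(x>45)&(x<70),'eye')
    rng((z>18)&(z<27)&(y<-25)&(y>-44)&(x>-90)&(x<70),'wedge top')
    rng((z>17)&(z<27)&(y>23)&(y<31)&(x>-20)&(x<90),'stop rail')
    rng((z>26)&(z<40)&(abs(y)<14)&(x>-80)&(x<-10),'bar front')
    rng((z>26)&(z<40)&(abs(y)<14)&(x>64)&(x<105),'bar back')
E
python3 - <<'E'
from h import *
snap('wrist','w7'); chk('w7',2)
go(388.7,91,80,4.5)
snap('top','t2'); parts('t2')
E
```

```text
rib z>42 815 x [ 0.7 38.3] y [-42.4 -27.5]
bracket 370 x [-8.2 -0.4] y [-15.6  16.3]
eye 458 x [52.5 62.3] y [-16.   16.2]
wedge top 648 x [ 3.9 69.3] y [-43.3 -25.5]
stop rail 849 x [ 2.2 88.3] y [23.1 30.5]
t 11.2 pos [ 651.1 -132.6  162.8] phi -3.4 j6 82.0 open 56.5 | yaw -0.138 x 243.5 y -244.1 z 82.8 F [ 0.5  0.7 -0.4]
t2 rib [320. 210.] 41 [433.4 -10.9  53.1] [433.6 -10.6] [ 7.4 32. ] 9.8
t2 rib [195. 232.] 109 [368.3 314.5  49.6] [367.8 314.8] [39.8 17.2] 8.9
t2 bar [237. 213.] [423.5 213.4] [139.4  16.9] ang 8.7
t2 bar [435. 221.] [ 415.6 -324.8] [139.8  15.8] ang 2.3
```

The measurement confirms bay 2: rib centre at x=19.5, y=-35, and the case eye at y=0. Next is the wedge at (389,91), for bay 1.

Call:
arm_command([
  {"x": 0, "y": 0, "z": 0, "yaw": -0.138},
  {"x": 30.4, "y": -30.5, "z": 0, "yaw": 0},
  {"x": 30.4, "y": -30.5, "z": 0, "yaw": 0},
  {"x": 30.4, "y": -30.5, "z": 0, "yaw": 0},
  {"x": 30.4, "y": -30.5, "z": 0, "yaw": 0},
  {"x": 30.4, "y": -30.5, "z": 10, "yaw": 0},
  {"x": 30.4, "y": -30.5, "z": 20, "yaw": 0},
  {"x": 30.4, "y": -30.5, "z": 20, "yaw": 0},
  {"x": 30.4, "y": -30.5, "z": 20, "yaw": 0},
], claw=0.68)

```text
t: 12.15
tool_pos: [386.0, 91.0, 91.0]
ee_rot: [[-0.078, 0.997, -0.002], [0.997, 0.078, 0.0], [0.0, -0.002, -1.0]]
contact_force: [-0.3, 1.7, -0.7]
opening: 57.9
finger_force: 0.0
```

Call:
arm_command([
  {"x": 0, "y": 0, "z": 0, "yaw": 0},
  {"x": 0, "y": 0, "z": 0, "yaw": 0},
  {"x": 0, "y": 0, "z": 0, "yaw": 0},
])

```text
t: 12.45
tool_pos: [389.6, 90.3, 92.9]
ee_rot: [[-0.078, 0.997, 0.001], [0.997, 0.078, 0.0], [-0.0, 0.001, -1.0]]
contact_force: [0.7, 0.4, 1.1]
opening: 58.1
finger_force: 0.0
```

```bash
python3 -c "
from h import *
go(388.7,91,25,4.5); snap('wrist','w8'); parts('w8')"
```

```text
t 12.4 pos [389.6  90.3  92.9] phi 4.46 j6 99.0 open 58.1 | yaw -0.001 x 0.7 y -0.9 z 67.9 F [0.7 0.4 1.1]
w8 rib [321. 217.] 1491 [388.1  91.6  49.4] [388.2  91.7] [39.8 16.1] 4.1
w8 rib [365. 319.] 146 [431.3   6.   46.7] [431.5   6.3] [6.  8.5] 83.6
w8 bar [384.  46.] [423.2 213.1] [140.3  14.5] ang 8.6
w8 bar [356. 192.] [424.7 103.2] [114.8   9.6] ang 5.7
```

Call:
arm_command([
  {"x": 1.4, "y": -1, "z": 22, "yaw": 0.007},
  {"x": 0, "y": 0, "z": 22, "yaw": 0},
  {"x": 0, "y": 0, "z": 13, "yaw": 0},
  {"x": 0, "y": 0, "z": 10, "yaw": 0},
  {"x": 0, "y": 0, "z": 0, "yaw": 0},
  {"x": 0, "y": 0, "z": 0, "yaw": 0},
])

```text
t: 13.1
tool_pos: [388.5, 91.4, 26.2]
ee_rot: [[-0.07, 0.998, 0.001], [0.998, 0.07, 0.0], [0.0, 0.001, -1.0]]
contact_force: [0.1, 0.3, -0.0]
opening: 57.8
finger_force: 0.0
```

Call:
arm_command([
  {"x": 0, "y": 0, "z": 0, "yaw": 0},
  {"x": 0, "y": 0, "z": 0, "yaw": 0},
  {"x": 0, "y": 0, "z": 0, "yaw": 0},
  {"x": 0, "y": 0, "z": 0, "yaw": 0},
  {"x": 0, "y": 0, "z": 0, "yaw": 0},
  {"x": 0, "y": 0, "z": 0, "yaw": 0},
  {"x": 0, "y": 0, "z": 0, "yaw": 0},
], claw=0.3)

```text
t: 13.8
tool_pos: [388.8, 91.8, 27.0]
ee_rot: [[-0.071, 0.997, 0.003], [0.997, 0.071, 0.0], [0.0, 0.003, -1.0]]
contact_force: [-0.4, -0.1, 6.0]
opening: 38.1
finger_force: 80.9
```

Call:
arm_command([
  {"x": 0, "y": 0, "z": -20, "yaw": 0},
  {"x": 0, "y": 0, "z": -30, "yaw": 0},
  {"x": 0, "y": 0, "z": -30, "yaw": 0},
  {"x": 0, "y": 0, "z": -20, "yaw": 0},
  {"x": 0, "y": 0, "z": 0, "yaw": 0},
])

```text
t: 14.3
tool_pos: [390.1, 92.3, 128.8]
ee_rot: [[-0.071, 0.997, 0.007], [0.997, 0.071, 0.002], [0.001, 0.007, -1.0]]
contact_force: [0.6, -0.5, -0.4]
opening: 38.3
finger_force: 80.5
```

```bash
python3 - <<'E'
from h import *
p=bay(1,-115,-36); go(*p,42,-3.42)
E
```

```text
t 14.3 pos [390.1  92.3 128.8] phi 4.08 j6 99.0 open 38.3 | yaw 0.131 x -108.5 y 134.4 z 86.8 F [ 0.6 -0.5 -0.4]
```

Call:
arm_command([
  {"x": 0, "y": 0, "z": 0, "yaw": 0.131},
  {"x": -22, "y": 27, "z": 0, "yaw": 0},
  {"x": -22, "y": 27, "z": 0, "yaw": 0},
  {"x": -22, "y": 27, "z": 0, "yaw": 0},
  {"x": -22, "y": 27, "z": 5, "yaw": 0},
  {"x": -20.5, "y": 26, "z": 20, "yaw": 0},
  {"x": 0, "y": 0, "z": 26, "yaw": 0},
  {"x": 0, "y": 0, "z": 26, "yaw": 0},
  {"x": 0, "y": 0, "z": 8, "yaw": 0},
  {"x": 0, "y": 0, "z": 0, "yaw": 0},
])

```text
t: 15.3
tool_pos: [513.3, -24.8, 39.6]
ee_rot: [[0.06, 0.998, -0.003], [0.998, -0.06, -0.0], [-0.0, -0.003, -1.0]]
contact_force: [0.4, 0.1, -1.3]
opening: 38.3
finger_force: 81.2
```

Call:
arm_command([
  {"x": 0, "y": 0, "z": 0, "yaw": 0},
  {"x": 0, "y": 0, "z": 0, "yaw": 0},
])

```text
t: 15.5
tool_pos: [514.9, -24.5, 40.9]
ee_rot: [[0.06, 0.998, 0.0], [0.998, -0.06, 0.0], [0.0, 0.0, -1.0]]
contact_force: [0.5, -0.3, -0.4]
opening: 38.5
finger_force: 81.2
```

```bash
python3 - <<'E'
from h import *
p=bay(1,-62,-36); go(*p,40,-3.42)
E
```

```text
t 15.5 pos [514.9 -24.5  40.9] phi -3.42 j6 91.0 open 38.5 | yaw 0.0 x 0.6 y 55.8 z 0.9 F [ 0.5 -0.3 -0.4]
```

Call:
arm_command([
  {"x": 0.8, "y": 14, "z": 0.5, "yaw": 0},
  {"x": 0, "y": 14, "z": 0, "yaw": 0},
  {"x": 0, "y": 14, "z": 0, "yaw": 0},
  {"x": 0, "y": 14, "z": 0, "yaw": 0},
  {"x": 0, "y": 0, "z": 0, "yaw": 0},
  {"x": 0, "y": 0, "z": 0, "yaw": 0},
])

```text
t: 16.1
tool_pos: [571.2, -27.5, 40.5]
ee_rot: [[0.06, 0.998, 0.001], [0.998, -0.06, -0.0], [-0.0, 0.001, -1.0]]
contact_force: [0.5, -1.8, -0.6]
opening: 38.5
finger_force: 82.5
```

Call:
arm_command([
  {"x": 0.5, "y": 10, "z": 0.5, "yaw": 0},
  {"x": 0, "y": 10, "z": 0.5, "yaw": 0},
  {"x": 0, "y": 10, "z": 0, "yaw": 0},
  {"x": 0, "y": 8, "z": 0, "yaw": 0},
  {"x": 0, "y": 0, "z": 0, "yaw": 0},
  {"x": 0, "y": 0, "z": 0, "yaw": 0},
])

```text
t: 16.7
tool_pos: [609.8, -28.9, 39.5]
ee_rot: [[0.06, 0.998, 0.002], [0.998, -0.06, 0.0], [0.0, 0.002, -1.0]]
contact_force: [0.5, -1.8, -1.5]
opening: 38.6
finger_force: 82.4
```

```bash
python3 - <<'E'
from h import *
p=bay(1,20,-35.5); go(*p,39,-3.42)
E
```

```text
t 16.7 pos [609.8 -28.9  39.5] phi -3.43 j6 91.0 open 38.6 | yaw -0.0 x -0.1 y 42.8 z 0.5 F [ 0.5 -1.8 -1.5]
```

Call:
arm_command([
  {"x": 0, "y": 8, "z": 0, "yaw": 0},
  {"x": 0, "y": 8, "z": 0, "yaw": 0},
  {"x": 0, "y": 8, "z": 0, "yaw": 0},
  {"x": 0, "y": 6, "z": 0, "yaw": 0},
  {"x": 0, "y": 0, "z": 0, "yaw": 0},
  {"x": 0, "y": 0, "z": 0, "yaw": 0},
])

```text
t: 17.3
tool_pos: [639.4, -30.7, 39.1]
ee_rot: [[0.06, 0.998, 0.001], [0.998, -0.06, 0.0], [0.0, 0.001, -1.0]]
contact_force: [0.2, -0.1, -2.9]
opening: 38.0
finger_force: 82.4
```

Call:
arm_command([
  {"x": 0, "y": 6, "z": 0, "yaw": 0},
  {"x": 0, "y": 5, "z": 0, "yaw": 0},
  {"x": 0, "y": 2, "z": 0, "yaw": 0},
  {"x": 0, "y": 0, "z": 0, "yaw": 0},
  {"x": 0, "y": 0, "z": 0, "yaw": 0},
  {"x": 0, "y": 0, "z": 0, "yaw": 0},
])

```text
t: 17.9
tool_pos: [651.3, -31.4, 39.0]
ee_rot: [[0.06, 0.998, -0.001], [0.998, -0.06, 0.0], [0.0, -0.001, -1.0]]
contact_force: [-4.2, 0.6, -1.5]
opening: 38.2
finger_force: 82.4
```

```bash
python3 - <<'E'
from h import *
p=bay(1,20,-35.5); go(*p,39,-3.42)
snap('wrist','w9'); chk('w9',1)
E
```

```text
t 17.9 pos [651.3 -31.4  39. ] phi -3.43 j6 91.0 open 38.2 | yaw -0.0 x -0.1 y 1.3 z 0.0 F [-4.2  0.6 -1.5]
rib z>42 3765 x [-12.3  47.8] y [-42.4 -23.6]
bracket 1591 x [-8.1 -0.2] y [-23.9  16.3]
eye 1881 x [52.5 62.5] y [-16.   16.2]
wedge top 1485 x [ 0.1 69.4] y [-43.2 -25.2]
stop rail 2756 x [ 2.6 88.3] y [23.  30.6]
```

Call:
arm_command([
  {"x": 0, "y": 1.5, "z": 0, "yaw": 0},
  {"x": 0, "y": 0.5, "z": 0, "yaw": 0},
  {"x": 0, "y": 0, "z": 0, "yaw": 0},
  {"x": 0, "y": 0, "z": 0, "yaw": 0},
  {"x": 0, "y": 0, "z": 0, "yaw": 0},
])

```text
t: 18.45
tool_pos: [653.8, -31.6, 39.4]
ee_rot: [[0.06, 0.998, 0.0], [0.998, -0.06, 0.0], [0.0, 0.0, -1.0]]
contact_force: [-4.0, 0.5, -1.8]
opening: 37.9
finger_force: 82.5
```

Call:
arm_command([
  {"x": 0, "y": 0, "z": 0, "yaw": 0},
  {"x": 0, "y": 0, "z": 0, "yaw": 0},
  {"x": 0, "y": 0, "z": 0, "yaw": 0},
  {"x": 0, "y": 0, "z": -15, "yaw": 0},
  {"x": 0, "y": 0, "z": -30, "yaw": 0},
  {"x": 0, "y": 0, "z": -40, "yaw": 0},
  {"x": 0, "y": 0, "z": -40, "yaw": 0},
  {"x": 0, "y": 0, "z": 0, "yaw": 0},
  {"x": 0, "y": 0, "z": 0, "yaw": 0},
], claw=0.66)

```text
t: 19.35
tool_pos: [655.6, -32.0, 166.9]
ee_rot: [[0.06, 0.998, 0.006], [0.998, -0.06, -0.0], [-0.0, 0.006, -1.0]]
contact_force: [0.2, 0.2, -0.0]
opening: 56.5
finger_force: 0.0
```

```bash
python3 - <<'E'
from h import *
snap('wrist','w10'); chk('w10',1); chk('w10',2)
go(368,314.4,80,9.3)
snap('top','t3'); parts('t3')
E
```

```text
rib z>42 812 x [ 1.1 38.6] y [-43.6 -27.7]
bracket 364 x [-8.1 -0.4] y [-16.5  16.2]
eye 448 x [52.6 62.4] y [-15.8  16. ]
wedge top 618 x [ 3.3 69.2] y [-43.7 -25.3]
stop rail 836 x [ 3.2 88.3] y [23.6 31. ]
rib z>42 726 x [ 0.4 38.2] y [-42.8 -27.2]
bracket 284 x [-8.3 -0.5] y [-15.8  16.6]
eye 357 x [52.4 62.3] y [-16.3  16.4]
wedge top 483 x [ 3.  69.2] y [-43.7 -25.3]
stop rail 608 x [ 2.2 88.2] y [23.2 30.9]
t 19.4 pos [654.3 -31.8 164.9] phi -3.44 j6 91.0 open 56.2 | yaw -0.222 x 387.9 y -226.6 z 84.9 F [0.7 0.6 0.3]
t3 rib [195. 232.] 112 [368.2 314.7  50.2] [367.9 314.5] [39.5 17.1] 8.0
t3 bar [237. 210.] [430.5 213.5] [126.   14.9] ang 8.8
t3 bar [396. 215.] [ 428.  -219.5] [ 17.9 138.4] ang -3.2
t3 bar [435. 221.] [ 415.5 -324.6] [139.5  15.9] ang 2.3
```

Bay 1 is done, with its rib centre at x=19.9. Next is the third wedge, at (368,314).

Call:
arm_command([
  {"x": 0, "y": 0, "z": 0, "yaw": -0.111},
  {"x": 0, "y": 0, "z": 0, "yaw": -0.111},
  {"x": 38.8, "y": -22.7, "z": 0, "yaw": 0},
  {"x": 38.8, "y": -22.7, "z": 0, "yaw": 0},
  {"x": 38.8, "y": -22.7, "z": 0, "yaw": 0},
  {"x": 38.8, "y": -22.7, "z": 0, "yaw": 0},
  {"x": 38.8, "y": -22.7, "z": 0, "yaw": 0},
  {"x": 38.8, "y": -22.7, "z": 10, "yaw": 0},
  {"x": 38.8, "y": -22.7, "z": 15, "yaw": 0},
  {"x": 38.8, "y": -22.7, "z": 15, "yaw": 0},
], claw=0.68)

```text
t: 20.45
tool_pos: [422.5, 246.0, 122.8]
ee_rot: [[-0.161, 0.987, -0.001], [0.987, 0.161, -0.001], [-0.001, -0.002, -1.0]]
contact_force: [0.8, 0.6, -0.1]
opening: 58.3
finger_force: 0.0
```

Call:
arm_command([
  {"x": 38.8, "y": -22.7, "z": 15, "yaw": 0},
  {"x": 38.8, "y": -22.7, "z": 15, "yaw": 0},
  {"x": 0, "y": 0, "z": 0, "yaw": 0},
  {"x": 0, "y": 0, "z": 0, "yaw": 0},
  {"x": 0, "y": 0, "z": 0, "yaw": 0},
])

```text
t: 20.95
tool_pos: [367.5, 313.9, 94.0]
ee_rot: [[-0.161, 0.987, -0.0], [0.987, 0.161, -0.001], [-0.001, -0.001, -1.0]]
contact_force: [0.4, 0.4, 0.4]
opening: 57.6
finger_force: 0.0
```

```bash
python3 -c "
from h import *
go(368,314.4,25,9.3); snap('wrist','w11'); parts('w11')"
```

```text
t 20.9 pos [367.5 313.9  94. ] phi 9.24 j6 121.0 open 57.6 | yaw -0.001 x 0.4 y 0.6 z 69.0 F [0.4 0.4 0.4]
w11 rib [322. 215.] 1460 [366.9 316.3  49.4] [366.8 316.6] [39.5 16.1] 9.6
w11 bar [357. 191.] [402.2 331.1] [114.6   8.6] ang 10.5
w11 bar [338. 313.] [399.1 210. ] [92.5 15.6] ang 8.6
```

Call:
arm_command([
  {"x": 2, "y": -0.3, "z": 22, "yaw": 0},
  {"x": 0, "y": 0, "z": 22, "yaw": 0},
  {"x": 0, "y": 0, "z": 14, "yaw": 0},
  {"x": 0, "y": 0, "z": 10, "yaw": 0},
  {"x": 0, "y": 0, "z": 0, "yaw": 0},
  {"x": 0, "y": 0, "z": 0, "yaw": 0},
])

```text
t: 21.6
tool_pos: [367.3, 316.2, 26.8]
ee_rot: [[-0.16, 0.987, 0.0], [0.987, 0.16, 0.0], [0.0, 0.001, -1.0]]
contact_force: [-0.1, 0.7, 0.1]
opening: 58.1
finger_force: 0.0
```

Call:
arm_command([
  {"x": 0, "y": 0, "z": 0, "yaw": 0},
  {"x": 0, "y": 0, "z": 0, "yaw": 0},
  {"x": 0, "y": 0, "z": 0, "yaw": 0},
  {"x": 0, "y": 0, "z": 0, "yaw": 0},
  {"x": 0, "y": 0, "z": 0, "yaw": 0},
  {"x": 0, "y": 0, "z": 0, "yaw": 0},
  {"x": 0, "y": 0, "z": 0, "yaw": 0},
], claw=0.3)

```text
t: 22.3
tool_pos: [367.5, 317.2, 27.7]
ee_rot: [[-0.161, 0.987, 0.002], [0.987, 0.161, 0.002], [0.001, 0.003, -1.0]]
contact_force: [-0.2, -0.9, 6.8]
opening: 38.3
finger_force: 80.9
```

Call:
arm_command([
  {"x": 0, "y": 0, "z": -20, "yaw": 0},
  {"x": 0, "y": 0, "z": -30, "yaw": 0},
  {"x": 0, "y": 0, "z": -30, "yaw": 0},
  {"x": 0, "y": 0, "z": -20, "yaw": 0},
  {"x": 0, "y": 0, "z": 0, "yaw": 0},
])

```text
t: 22.8
tool_pos: [368.3, 318.1, 129.5]
ee_rot: [[-0.162, 0.987, 0.005], [0.987, 0.162, 0.004], [0.004, 0.006, -1.0]]
contact_force: [0.9, 0.4, -0.6]
opening: 38.4
finger_force: 80.4
```

```bash
python3 - <<'E'
from h import *
p=bay(0,-115,-36); go(*p,42,-3.42)
E
```

```text
t 22.8 pos [368.3 318.1 129.5] phi 9.3 j6 122.0 open 38.4 | yaw 0.222 x -230.7 y 169.6 z 87.5 F [ 0.9  0.4 -0.6]
```

Call:
arm_command([
  {"x": 0, "y": 0, "z": 0, "yaw": 0.111},
  {"x": 0, "y": 0, "z": 0, "yaw": 0.111},
  {"x": -33, "y": 24, "z": 0, "yaw": 0},
  {"x": -33, "y": 24, "z": 0, "yaw": 0},
  {"x": -33, "y": 24, "z": 0, "yaw": 0},
  {"x": -33, "y": 24, "z": 0, "yaw": 0},
  {"x": -33, "y": 24, "z": 0, "yaw": 0},
  {"x": -33, "y": 24, "z": 5, "yaw": 0},
  {"x": -32.7, "y": 24, "z": 15, "yaw": 0},
  {"x": 0, "y": 0, "z": 20, "yaw": 0},
])

```text
t: 23.8
tool_pos: [523.4, 72.2, 85.5]
ee_rot: [[0.066, 0.998, 0.003], [0.998, -0.066, -0.001], [-0.001, 0.003, -1.0]]
contact_force: [-0.2, 0.5, -0.2]
opening: 38.4
finger_force: 80.5
```

Call:
arm_command([
  {"x": 0, "y": 0, "z": 25, "yaw": 0},
  {"x": 0, "y": 0, "z": 20, "yaw": 0},
  {"x": 0, "y": 0, "z": 0, "yaw": 0},
  {"x": 0, "y": 0, "z": 0, "yaw": 0},
  {"x": 0, "y": 0, "z": 0, "yaw": 0},
])

```text
t: 24.3
tool_pos: [520.0, 76.2, 41.1]
ee_rot: [[0.06, 0.998, -0.001], [0.998, -0.06, -0.0], [-0.0, -0.001, -1.0]]
contact_force: [-0.9, 0.4, 0.3]
opening: 38.5
finger_force: 83.4
```

```bash
python3 - <<'E'
from h import *
p=bay(0,-62,-36); go(*p,40.5,-3.42)
E
```

```text
t 24.3 pos [520.   76.2  41.1] phi -3.43 j6 102.0 open 38.5 | yaw -0.0 x 1.8 y 56.7 z 0.6 F [-0.9  0.4  0.3]
```

Call:
arm_command([
  {"x": 1.8, "y": 0, "z": 0.2, "yaw": 0},
  {"x": 0, "y": 14, "z": 0, "yaw": 0},
  {"x": 0, "y": 14, "z": 0, "yaw": 0},
  {"x": 0, "y": 14, "z": 0, "yaw": 0},
  {"x": 0, "y": 14, "z": 0, "yaw": 0},
  {"x": 0, "y": 0, "z": 0, "yaw": 0},
  {"x": 0, "y": 0, "z": 0, "yaw": 0},
])

```text
t: 25.0
tool_pos: [576.4, 74.4, 41.4]
ee_rot: [[0.06, 0.998, 0.0], [0.998, -0.06, -0.0], [-0.0, 0.0, -1.0]]
contact_force: [0.5, -1.0, -0.4]
opening: 38.2
finger_force: 83.5
```

Call:
arm_command([
  {"x": 0.5, "y": 10, "z": 0.4, "yaw": 0},
  {"x": 0, "y": 10, "z": 0.4, "yaw": 0},
  {"x": 0, "y": 10, "z": 0, "yaw": 0},
  {"x": 0, "y": 8, "z": 0, "yaw": 0},
  {"x": 0, "y": 0, "z": 0, "yaw": 0},
  {"x": 0, "y": 0, "z": 0, "yaw": 0},
])

```text
t: 25.6
tool_pos: [615.2, 72.7, 40.5]
ee_rot: [[0.06, 0.998, 0.001], [0.998, -0.06, -0.0], [0.0, 0.001, -1.0]]
contact_force: [0.4, -1.9, -1.0]
opening: 38.8
finger_force: 83.5
```

```bash
python3 - <<'E'
from h import *
p=bay(0,20,-35.5); go(*p,39.5,-3.42)
E
```

```text
t 25.6 pos [615.2  72.7  40.5] phi -3.46 j6 100.0 open 38.8 | yaw -0.001 x 0.1 y 43.5 z 1.0 F [ 0.4 -1.9 -1. ]
```

Call:
arm_command([
  {"x": 0, "y": 8, "z": 0.3, "yaw": 0},
  {"x": 0, "y": 8, "z": 0, "yaw": 0},
  {"x": 0, "y": 8, "z": 0, "yaw": 0},
  {"x": 0, "y": 6, "z": 0, "yaw": 0},
  {"x": 0, "y": 0, "z": 0, "yaw": 0},
  {"x": 0, "y": 0, "z": 0, "yaw": 0},
])

```text
t: 26.2
tool_pos: [645.0, 71.5, 39.8]
ee_rot: [[0.059, 0.998, 0.001], [0.998, -0.059, 0.001], [0.001, 0.001, -1.0]]
contact_force: [0.1, 0.0, -2.5]
opening: 38.3
finger_force: 83.3
```

Call:
arm_command([
  {"x": 0, "y": 6, "z": 0, "yaw": 0},
  {"x": 0, "y": 5, "z": 0, "yaw": 0},
  {"x": 0, "y": 2, "z": 0, "yaw": 0},
  {"x": 0, "y": 0, "z": 0, "yaw": 0},
  {"x": 0, "y": 0, "z": 0, "yaw": 0},
  {"x": 0, "y": 0, "z": 0, "yaw": 0},
])

```text
t: 26.8
tool_pos: [657.4, 70.7, 40.0]
ee_rot: [[0.06, 0.998, 0.0], [0.998, -0.06, 0.001], [0.001, 0.0, -1.0]]
contact_force: [-1.8, 3.2, -2.4]
opening: 38.7
finger_force: 83.2
```

```bash
python3 - <<'E'
from h import *
p=bay(0,20,-35.5); go(*p,39,-3.42)
E
```

```text
t 26.8 pos [657.4  70.7  40. ] phi -3.41 j6 100.0 open 38.7 | yaw 0.0 x -0.4 y 1.3 z 1.0 F [-1.8  3.2 -2.4]
```

Call:
arm_command([
  {"x": 0, "y": 1.5, "z": 0, "yaw": 0},
  {"x": 0, "y": 0.4, "z": 0, "yaw": 0},
  {"x": 0, "y": 0, "z": 0, "yaw": 0},
  {"x": 0, "y": 0, "z": 0, "yaw": 0},
  {"x": 0, "y": 0, "z": 0, "yaw": 0},
])

```text
t: 27.3
tool_pos: [659.2, 70.5, 40.2]
ee_rot: [[0.06, 0.998, 0.0], [0.998, -0.06, 0.001], [0.001, -0.0, -1.0]]
contact_force: [-3.3, 3.8, -1.2]
opening: 38.5
finger_force: 83.3
```

Call:
arm_command([
  {"x": 0, "y": 0, "z": 0, "yaw": 0},
  {"x": 0, "y": 0, "z": 0, "yaw": 0},
  {"x": 0, "y": 0, "z": 0, "yaw": 0},
  {"x": 0, "y": 0, "z": -15, "yaw": 0},
  {"x": 0, "y": 0, "z": -30, "yaw": 0},
  {"x": 0, "y": 0, "z": -40, "yaw": 0},
  {"x": 0, "y": 0, "z": -40, "yaw": 0},
  {"x": 0, "y": 0, "z": 0, "yaw": 0},
  {"x": 0, "y": 0, "z": 0, "yaw": 0},
], claw=0.66)

```text
t: 28.2
tool_pos: [660.8, 69.7, 167.4]
ee_rot: [[0.061, 0.998, 0.005], [0.998, -0.061, -0.0], [0.0, 0.005, -1.0]]
contact_force: [0.1, 0.4, -1.7]
opening: 56.5
finger_force: 0.0
```

```bash
python3 - <<'E'
from h import *
snap('wrist','w12'); chk('w12',0); chk('w12',1)
# bar a (424.8,212.5) ang 8.7 -> grip point 50 mm toward robot
c=np.array([424,213.2]); a=np.radians(8.7); g=c-50*np.array([np.cos(a),np.sin(a)]); print(g)
go(*g,80,98.7)
E
```

```text
rib z>42 810 x [ 0.3 38.3] y [-43.1 -27.7]
bracket 363 x [-8.2 -0.4] y [-15.9  16. ]
eye 455 x [52.4 62.2] y [-16.2  16.1]
wedge top 160 x [ 0.6 68.5] y [-41.8 -25.4]
stop rail 840 x [ 2.4 88. ] y [23.3 30.8]
rib z>42 697 x [ 0.6 39. ] y [-42.3 -27.3]
bracket 283 x [-8.3 -0.5] y [-16.   16.5]
eye 364 x [52.4 62.2] y [-16.2  16.4]
wedge top 451 x [ 2.3 69.1] y [-43.5 -25.3]
stop rail 606 x [ 2.2 88.1] y [23.2 30.8]
[374.57530566 205.63695899]
t 28.2 pos [659.6  69.7 165.5] phi -3.47 j6 100.0 open 56.5 | yaw -1.783 x 261.1 y 177.5 z 85.5 F [ 0.1 -0.5 -1. ]
```

```bash
python3 - <<'E'
from h import *
for f,bs in(('w12',(0,1)),('w10',(1,2))):
  W,im=cloud(f)
  for b in bs:
    q=W[...,:2]-BAY[b]; x=q@BX; y=q@BY; z=W[...,2]-12
    g=lambda m: (np.median(z[m]).round(2),int(m.sum()))
    k=(y<-29)&(y>-38)
    print(f,b,'rib rear',g(k&(x>3)&(x<12)&(z>40)&(z<60)),'rib fr',g(k&(x>28)&(x<36)&(z>40)&(z<60)),'body',[g((y<-25)&(y>-34)&(x>a)&(x<a+12)&(z<40)&(z>10)) for a in(45,75,100)],'case',g((y>-10)&(y<10)&(x>75)&(x<100)),'rail',g((y>24)&(y<30)&(x>10)&(x<80)&(z>10)))
E
```

```text
w12 0 rib rear (np.float64(52.08), 94) rib fr (np.float64(52.85), 87) body [(np.float64(27.71), 111), (np.float64(28.62), 109), (np.float64(29.54), 111)] case (np.float64(21.0), 522) rail (np.float64(22.98), 510)
w12 1 rib rear (np.float64(51.6), 72) rib fr (np.float64(51.81), 63) body [(np.float64(25.99), 69), (np.float64(26.52), 28), (np.float64(nan), 0)] case (np.float64(21.03), 57) rail (np.float64(22.94), 362)
w10 1 rib rear (np.float64(51.57), 89) rib fr (np.float64(51.72), 87) body [(np.float64(26.08), 113), (np.float64(26.26), 110), (np.float64(26.5), 111)] case (np.float64(20.92), 507) rail (np.float64(23.07), 449)
w10 2 rib rear (np.float64(51.83), 74) rib fr (np.float64(51.86), 61) body [(np.float64(25.55), 68), (np.float64(25.4), 37), (np.float64(nan), 0)] case (np.float64(20.93), 68) rail (np.float64(22.93), 354)
  return _methods._mean(a, axis=axis, dtype=dtype,
  ret = ret.dtype.type(ret / rcount)
```

The bay-0 wedge is tilted nose-up by about 4 mm. I'll press it down gently with shut fingers.

```bash
python3 - <<'E'
from h import *
p=bay(0,72,-31); go(*p,60,-3.42)
E
```

```text
t 28.2 pos [659.6  69.7 165.5] phi -3.47 j6 100.0 open 56.5 | yaw -0.001 x 5.0 y 51.0 z 105.5 F [ 0.1 -0.5 -1. ]
```

Call:
arm_command([
  {"x": 2, "y": 25, "z": 0, "yaw": 0},
  {"x": 3, "y": 25, "z": 10, "yaw": 0},
  {"x": 0, "y": 0, "z": 20, "yaw": 0},
  {"x": 0, "y": 0, "z": 25, "yaw": 0},
  {"x": 0, "y": 0, "z": 25, "yaw": 0},
  {"x": 0, "y": 0, "z": 15, "yaw": 0},
  {"x": 0, "y": 0, "z": 7, "yaw": 0},
  {"x": 0, "y": 0, "z": 0, "yaw": 0},
  {"x": 0, "y": 0, "z": 0, "yaw": 0},
], claw=0, newtons=40)

```text
t: 29.15
tool_pos: [709.6, 72.0, 63.2]
ee_rot: [[0.06, 0.998, 0.0], [0.998, -0.06, -0.0], [-0.0, 0.0, -1.0]]
contact_force: [0.0, 0.7, 0.7]
opening: 0.1
finger_force: 0.0
```

```bash
python3 - <<'E'
from h import *
p=bay(0,72,-31); go(*p,37,-3.42)
E
```

```text
t 29.1 pos [709.6  72.   63.2] phi -3.45 j6 99.0 open 0.1 | yaw -0.0 x -0.4 y 1.3 z 26.2 F [0.  0.7 0.7]
```

Contact is expected at about z=40.

Call:
arm_command([
  {"x": 0, "y": 0, "z": 8, "yaw": 0},
  {"x": 0, "y": 0, "z": 8, "yaw": 0},
  {"x": 0, "y": 0, "z": 4, "yaw": 0},
  {"x": 0, "y": 0, "z": 2, "yaw": 0},
  {"x": 0, "y": 0, "z": 1.5, "yaw": 0},
  {"x": 0, "y": 0, "z": 0, "yaw": 0},
  {"x": 0, "y": 0, "z": 0, "yaw": 0},
])

```text
t: 29.85
tool_pos: [709.6, 72.1, 39.8]
ee_rot: [[0.06, 0.998, 0.001], [0.998, -0.06, 0.0], [0.0, 0.001, -1.0]]
contact_force: [0.2, -0.2, -0.9]
opening: -0.0
finger_force: 0.0
```

Call:
arm_command([
  {"x": 0, "y": 0, "z": 1.5, "yaw": 0},
  {"x": 0, "y": 0, "z": 0, "yaw": 0},
  {"x": 0, "y": 0, "z": 0, "yaw": 0},
])

```text
t: 30.15
tool_pos: [709.9, 72.1, 38.5]
ee_rot: [[0.06, 0.998, 0.001], [0.998, -0.06, 0.0], [0.0, 0.001, -1.0]]
contact_force: [0.7, -0.2, 1.2]
opening: 0.1
finger_force: 0.6
```

Call:
arm_command([
  {"x": 0, "y": 0, "z": 1.5, "yaw": 0},
  {"x": 0, "y": 0, "z": 0, "yaw": 0},
  {"x": 0, "y": 0, "z": 0, "yaw": 0},
])

```text
t: 30.45
tool_pos: [709.8, 72.1, 36.8]
ee_rot: [[0.06, 0.998, 0.001], [0.998, -0.06, 0.0], [0.0, 0.001, -1.0]]
contact_force: [1.7, 0.5, 1.3]
opening: -0.0
finger_force: 0.8
```

Call:
arm_command([
  {"x": 0, "y": 0, "z": 1, "yaw": 0},
  {"x": 0, "y": 0, "z": 0, "yaw": 0},
  {"x": 0, "y": 0, "z": 0, "yaw": 0},
])

```text
t: 30.75
tool_pos: [709.8, 72.1, 36.2]
ee_rot: [[0.06, 0.998, 0.001], [0.998, -0.06, 0.0], [0.0, 0.001, -1.0]]
contact_force: [0.9, 0.1, 4.1]
opening: -0.1
finger_force: 2.1
```

Call:
arm_command([
  {"x": 0, "y": 0, "z": 0.7, "yaw": 0},
  {"x": 0, "y": 0, "z": 0, "yaw": 0},
  {"x": 0, "y": 0, "z": -20, "yaw": 0},
  {"x": 0, "y": -20, "z": -30, "yaw": 0},
  {"x": 0, "y": -20, "z": -40, "yaw": 0},
  {"x": 0, "y": -15, "z": -40, "yaw": 0},
  {"x": 0, "y": 0, "z": 0, "yaw": 0},
  {"x": 0, "y": 0, "z": 0, "yaw": 0},
])

```text
t: 31.55
tool_pos: [654.6, 75.5, 166.1]
ee_rot: [[0.06, 0.998, 0.002], [0.998, -0.06, 0.0], [0.0, 0.002, -1.0]]
contact_force: [-0.6, -0.2, 0.9]
opening: -0.1
finger_force: 0.0
```

```bash
python3 - <<'E' 2>/dev/null
from h import *
snap('wrist','w13'); chk('w13',0)
W,im=cloud('w13')
for b in(0,1):
    q=W[...,:2]-BAY[b]; x=q@BX; y=q@BY; z=W[...,2]-12
    g=lambda m: (np.median(z[m]).round(2),int(m.sum()))
    k=(y<-29)&(y>-38)
    print(b,'rib rear',g(k&(x>3)&(x<12)&(z>40)&(z<60)),'rib fr',g(k&(x>28)&(x<36)&(z>40)&(z<60)),'body',[g((y<-25)&(y>-34)&(x>a)&(x<a+12)&(z<40)&(z>10)) for a in(45,75,100)])
go(374.6,205.6,80,98.7)
E
```

```text
rib z>42 798 x [ 1.2 38.9] y [-43.  -27.6]
bracket 345 x [-8.2 -0.4] y [-16.   16.2]
eye 457 x [52.5 62.3] y [-16.   16.2]
wedge top 663 x [ 3.5 69.2] y [-43.7 -25.1]
stop rail 841 x [ 2.  88.3] y [23.2 30.7]
0 rib rear (np.float64(51.02), 95) rib fr (np.float64(51.08), 77) body [(np.float64(24.8), 108), (np.float64(25.09), 109), (np.float64(25.08), 107)]
1 rib rear (np.float64(nan), 0) rib fr (np.float64(nan), 0) body [(np.float64(nan), 0), (np.float64(nan), 0), (np.float64(26.63), 5)]
t 31.6 pos [653.9  75.3 164.2] phi -3.43 j6 100.0 open -0.1 | yaw -1.783 x 256.4 y 171.0 z 84.2 F [-0.4 -0.4 -0.7]
```

The bay-0 wedge now sits flat, with its rib at x=20.0. Next are the bars, starting with the one at (424,213).

Call:
arm_command([
  {"x": 0, "y": -25, "z": 0, "yaw": -0.1486},
  {"x": 0, "y": 0, "z": 0, "yaw": -0.1486},
  {"x": 0, "y": 0, "z": 0, "yaw": -0.1486},
  {"x": 0, "y": 0, "z": 0, "yaw": -0.1486},
  {"x": 0, "y": 0, "z": 0, "yaw": -0.1486},
  {"x": 0, "y": 0, "z": 0, "yaw": -0.1486},
  {"x": 0, "y": 0, "z": 0, "yaw": -0.1486},
  {"x": 0, "y": 0, "z": 0, "yaw": -0.1486},
  {"x": 0, "y": 0, "z": 0, "yaw": -0.1486},
  {"x": 0, "y": 0, "z": 0, "yaw": -0.1486},
], claw=0.42)

```text
t: 32.6
tool_pos: [628.4, 76.6, 161.7]
ee_rot: [[-0.99, 0.138, -0.005], [0.138, 0.99, -0.001], [0.005, -0.001, -1.0]]
contact_force: [-0.5, -0.3, -0.1]
opening: 36.0
finger_force: 0.0
```

Call:
arm_command([
  {"x": 0, "y": 0, "z": 0, "yaw": -0.1486},
  {"x": 0, "y": 0, "z": 0, "yaw": -0.1486},
  {"x": 33, "y": 24, "z": 0, "yaw": 0},
  {"x": 33, "y": 24, "z": 0, "yaw": 0},
  {"x": 33, "y": 24, "z": 0, "yaw": 0},
  {"x": 33, "y": 24, "z": 0, "yaw": 0},
  {"x": 33, "y": 24, "z": 10, "yaw": 0},
  {"x": 33, "y": 24, "z": 25, "yaw": 0},
  {"x": 32, "y": 24, "z": 25, "yaw": 0},
  {"x": 0, "y": 0, "z": 0, "yaw": 0},
])

```text
t: 33.6
tool_pos: [367.4, 206.0, 99.2]
ee_rot: [[-0.988, -0.157, -0.015], [-0.156, 0.988, -0.007], [0.016, -0.005, -1.0]]
contact_force: [0.0, -0.4, -0.2]
opening: 35.5
finger_force: 0.0
```

Call:
arm_command([
  {"x": 0, "y": 0, "z": 0, "yaw": 0},
  {"x": 0, "y": 0, "z": 0, "yaw": 0},
])

```text
t: 33.8
tool_pos: [377.7, 208.1, 104.7]
ee_rot: [[-0.988, -0.151, 0.0], [-0.151, 0.988, -0.0], [-0.0, -0.0, -1.0]]
contact_force: [0.3, 0.4, -0.5]
opening: 35.7
finger_force: 0.0
```

```bash
python3 - <<'E'
from h import *
go(374.6,205.6,2,98.7)
snap('wrist','w14'); parts('w14')
snap('top','t4'); parts('t4')
i=cv2.imread('pics/w14.png')
cv2.imwrite('pics/w14b.png',cv2.resize(i[60:360,120:520],(800,600)))
E
```

```text
t 33.8 pos [377.7 208.1 104.7] phi 98.71 j6 20.0 open 35.7 | yaw 0.0 x 3.4 y -2.0 z 102.7 F [ 0.3  0.4 -0.5]
w14 rib [ 37. 241.] 732 [432.1  -8.1  53.3] [432.8  -8. ] [ 8.3 34.3] 5.4
w14 bar [319. 243.] [423.4 212.9] [140.1  13.7] ang 8.7
t4 rib [320. 210.] 41 [433.2 -10.9  52.5] [433.6 -10.7] [ 7.5 32.1] 9.9
t4 bar [236. 201.] [452.7 218.4] [79.3 16.8] ang 10.3
t4 bar [396. 215.] [ 428.  -218.2] [ 14.8 137.6] ang -3.2
t4 bar [435. 221.] [ 415.9 -325.6] [140.1  18.9] ang 2.2
```

View pics/w14b.png

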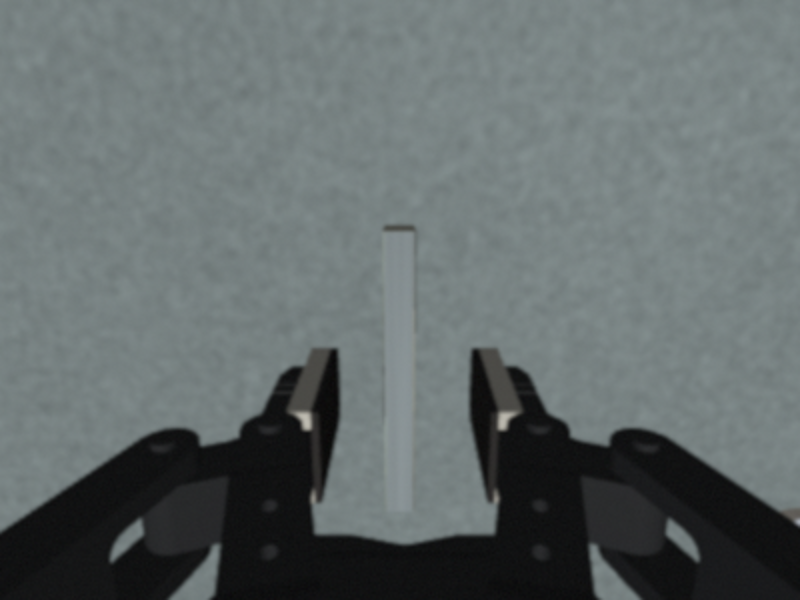

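The grey bar lies between the open pads, at about (400,370), with its axis about 2 mm off-centre to the left.

Call:
arm_command([
  {"x": 4, "y": -2.2, "z": 30, "yaw": 0},
  {"x": 0, "y": 0, "z": 30, "yaw": 0},
  {"x": 0, "y": 0, "z": 25, "yaw": 0},
  {"x": 0, "y": 0, "z": 10, "yaw": 0},
  {"x": 0, "y": 0, "z": 5, "yaw": 0},
  {"x": 0, "y": 0, "z": 0, "yaw": 0},
  {"x": 0, "y": 0, "z": 0, "yaw": 0},
])

```text
t: 34.6
tool_pos: [374.3, 205.7, 5.9]
ee_rot: [[-0.988, -0.151, 0.002], [-0.151, 0.988, 0.001], [-0.002, 0.001, -1.0]]
contact_force: [1.0, 0.1, 0.4]
opening: 36.1
finger_force: 0.0
```

```bash
python3 - <<'E'
from h import *
go(374.0,205.3,2,98.7)
E
```

```text
t 34.6 pos [374.3 205.7   5.9] phi 98.71 j6 20.0 open 36.1 | yaw 0.0 x 0.3 y -0.3 z 3.9 F [1.  0.1 0.4]
```

Call:
arm_command([
  {"x": 0, "y": -0.3, "z": 2, "yaw": 0},
  {"x": 0, "y": 0, "z": 1.9, "yaw": 0},
  {"x": 0, "y": 0, "z": 0, "yaw": 0},
  {"x": 0, "y": 0, "z": 0, "yaw": 0},
])

```text
t: 35.0
tool_pos: [373.2, 205.0, 1.2]
ee_rot: [[-0.988, -0.152, 0.0], [-0.152, 0.988, 0.0], [-0.0, 0.0, -1.0]]
contact_force: [-0.2, -0.7, -0.5]
opening: 35.8
finger_force: 0.0
```

Call:
arm_command([
  {"x": 0, "y": 0, "z": 0, "yaw": 0},
  {"x": 0, "y": 0, "z": 0, "yaw": 0},
  {"x": 0, "y": 0, "z": 0, "yaw": 0},
  {"x": 0, "y": 0, "z": 0, "yaw": 0},
  {"x": 0, "y": 0, "z": 0, "yaw": 0},
  {"x": 0, "y": 0, "z": 0, "yaw": 0},
  {"x": 0, "y": 0, "z": 0, "yaw": 0},
], claw=0.05, newtons=100)

```text
t: 35.7
tool_pos: [373.2, 205.0, 1.5]
ee_rot: [[-0.988, -0.152, 0.0], [-0.152, 0.988, 0.0], [-0.0, 0.0, -1.0]]
contact_force: [-1.9, -0.7, 4.6]
opening: 10.7
finger_force: 98.3
```

Call:
arm_command([
  {"x": 0, "y": 0, "z": -10, "yaw": 0},
  {"x": 0, "y": 0, "z": -30, "yaw": 0},
  {"x": 0, "y": 0, "z": -30, "yaw": 0},
  {"x": 0, "y": 0, "z": -20, "yaw": 0},
  {"x": 0, "y": 0, "z": 0, "yaw": 0},
  {"x": 0, "y": 0, "z": 0, "yaw": 0},
])

```text
t: 36.3
tool_pos: [373.1, 204.9, 91.1]
ee_rot: [[-0.988, -0.152, 0.001], [-0.152, 0.988, 0.0], [-0.001, 0.0, -1.0]]
contact_force: [0.4, -0.5, -2.1]
opening: 11.2
finger_force: 98.0
```

```bash
cat >> h.py <<'E'
def held(f):
    """pose of held bar in tool frame (points within reach ahead of the pads: tool x<-13)"""
    d=np.load('pics/'+f+'.npz'); W,im=cloud(f); T=(W-d['s_pos'])@d['s_rot']
    m=(T[...,0]<-14)&(T[...,0]>-140)&(abs(T[...,1])<20)&(T[...,2]<10)&(T[...,2]>-25)
    for lo in(-20,-40,-60,-80,-100,-120):
        k=m&(T[...,0]<lo)&(T[...,0]>=lo-20)
        if k.sum()>4: print('tool x',lo,'n',k.sum(),'y',np.percentile(T[k][:,1],[3,97]).round(1),'z top',np.percentile(T[k][:,2],20).round(1))
    if m.sum(): print('tip x',T[m][:,0].min().round(1))
E
python3 - <<'E'
from h import *
p=bay(0,-140,0); go(*p,90,86.58); snap('wrist','w15'); held('w15')
E
```

```text
t 36.3 pos [373.1 204.9  91.1] phi 98.73 j6 20.0 open 11.2 | yaw 0.212 x -133.1 y -82.0 z 1.1 F [ 0.4 -0.5 -2.1]
tool x -20 n 786 y [-5.8  6.8] z top -13.8
tool x -40 n 134 y [-5.9  6.9] z top -13.7
tip x -44.1
```

Call:
arm_command([
  {"x": 0, "y": 0, "z": 0, "yaw": 0.106},
  {"x": 0, "y": 0, "z": 0, "yaw": 0.106},
  {"x": -25, "y": -16.4, "z": 0, "yaw": 0},
  {"x": -25, "y": -16.4, "z": 0, "yaw": 0},
  {"x": -25, "y": -16.4, "z": 0, "yaw": 0},
  {"x": -25, "y": -16.4, "z": 10, "yaw": 0},
  {"x": -25, "y": -16.4, "z": 20, "yaw": 0},
  {"x": 0, "y": 0, "z": 20, "yaw": 0},
  {"x": 0, "y": 0, "z": 4, "yaw": 0},
  {"x": 0, "y": 0, "z": 0, "yaw": 0},
])

```text
t: 37.35
tool_pos: [490.6, 115.2, 34.9]
ee_rot: [[-0.998, 0.06, -0.006], [0.06, 0.998, -0.001], [0.006, -0.002, -1.0]]
contact_force: [0.5, 0.8, -1.3]
opening: 11.2
finger_force: 98.1
```

Call:
arm_command([
  {"x": 0, "y": 0, "z": 0, "yaw": 0},
  {"x": 0, "y": 0, "z": 0, "yaw": 0},
])

```text
t: 37.55
tool_pos: [493.3, 116.2, 37.8]
ee_rot: [[-0.998, 0.059, 0.001], [0.059, 0.998, 0.0], [-0.001, 0.0, -1.0]]
contact_force: [-1.1, 0.0, -1.1]
opening: 11.1
finger_force: 98.1
```

```bash
python3 - <<'E'
from h import *
p=bay(0,-146,-0.5); go(*p,36,86.58)
d=snap('scene','s2'); i=cv2.imread('pics/s2.png'); cv2.imwrite('pics/s2b.png',cv2.resize(i[190:320,290:460],(800,612),interpolation=cv2.INTER_CUBIC)[:600])
W,im=cloud('s2'); q=W[...,:2]-BAY[0]; x=q@BX;y=q@BY;z=W[...,2]-12
for a in(-110,-90,-70,-50,-30):
    m=(x>a)&(x<a+20)&(abs(y)<14)&(z>15)&(z<50)
    if m.sum()>3: print(a,m.sum(),np.percentile(y[m],[5,95]).round(1),np.percentile(z[m],[5,95]).round(1))
m=(x>-100)&(x<-10)&(abs(y)<14)&(z>18)&(z<50); print(x[m].max() if m.any() else None)
E
```

```text
t 37.5 pos [493.3 116.2  37.8] phi 86.64 j6 17.0 open 11.1 | yaw 0.001 x -1.8 y -1.1 z 1.8 F [-1.1  0.  -1.1]
-110 41 [-7.4  6.3] [29.  41.5]
-90 42 [-7.4  5.1] [28.2 42.2]
-70 41 [-6.4  5.6] [27.3 41.6]
-50 45 [-6.9  6.5] [27.2 41.2]
-30 19 [-6.9  7.4] [26.3 41.4]
-24.17846627720987
```

Call:
arm_command([
  {"x": -1, "y": -0.5, "z": 1.2, "yaw": 0},
  {"x": -6, "y": 0, "z": 1.2, "yaw": 0},
  {"x": -8, "y": 0, "z": 0, "yaw": 0},
  {"x": -8, "y": 0, "z": 0, "yaw": 0},
  {"x": 0, "y": 0, "z": 0, "yaw": 0},
  {"x": 0, "y": 0, "z": 0, "yaw": 0},
])

```text
t: 38.2
tool_pos: [516.2, 113.7, 34.5]
ee_rot: [[-0.998, 0.06, -0.0], [0.06, 0.998, 0.0], [0.0, 0.0, -1.0]]
contact_force: [-0.4, -0.8, -1.2]
opening: 11.1
finger_force: 98.1
```

```bash
python3 - <<'E'
from h import *
p=bay(0,-38.4,-0.5); go(*p,36,86.58)
d=snap('scene','s3'); i=cv2.imread('pics/s3.png'); cv2.imwrite('pics/s3b.png',cv2.resize(i[200:290,310:430],(800,600),interpolation=cv2.INTER_CUBIC))
for f in('s2','s3'):
    W,im=cloud(f); q=W[...,:2]-BAY[0]; x=q@BX;y=q@BY;z=W[...,2]-12
    for n,m in(('bracket top',(x>-7)&(x<-1)&(abs(y)<14)&(z>40)),('rail top',(x>20)&(x<80)&(y>24)&(y<29)&(z>12)),('bar',(x>-90)&(x<-30)&(abs(y)<9)&(z>15)&(z<50))):
        if m.sum()>4: print(f,n,m.sum(),np.percentile(z[m],[10,50,90]).round(1),'y',np.percentile(y[m],[3,97]).round(1))
E
```

```text
t 38.2 pos [516.2 113.7  34.5] phi 86.57 j6 16.0 open 11.1 | yaw -0.0 x -86.3 y 0.1 z -1.5 F [-0.4 -0.8 -1.2]
s2 bracket top 12 [47.  48.8 50.3] y [-11.8  13.1]
s2 rail top 17 [21.  23.4 24.6] y [24.6 28.5]
s2 bar 126 [28.8 38.  41. ] y [-7.4  6.3]
s3 bracket top 11 [46.7 48.5 49.8] y [-11.4  12. ]
s3 rail top 19 [21.5 23.6 25.7] y [24.2 28.7]
s3 bar 123 [25.2 34.6 37.6] y [-8.7  6.2]
```

View pics/s3b.png

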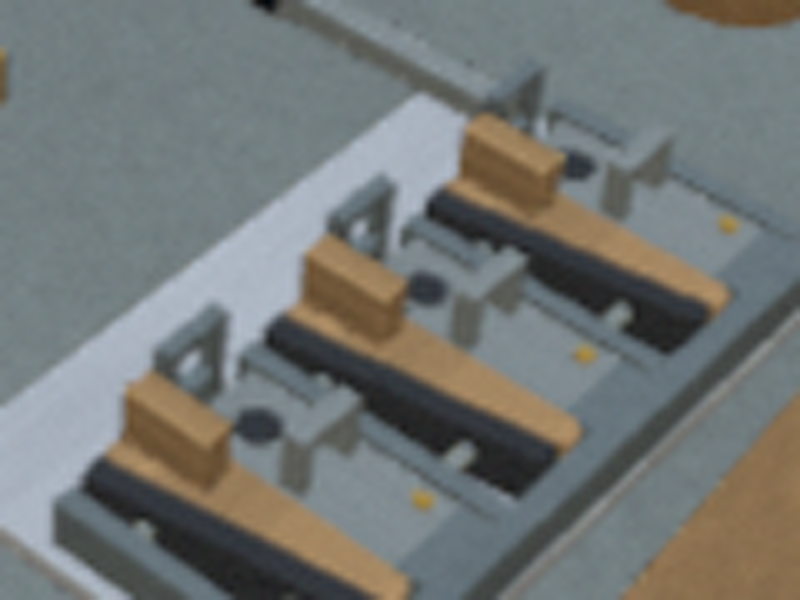

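The bar tip is at the left bay's eye, at about (490,95), aligned but about 1 mm low. I'll raise it slightly and slide it in.

Call:
arm_command([
  {"x": -3, "y": 0, "z": -1.2, "yaw": 0},
  {"x": -8, "y": 0, "z": 0, "yaw": 0},
  {"x": -8, "y": 0, "z": 0, "yaw": 0},
  {"x": -8, "y": 0, "z": 0, "yaw": 0},
  {"x": -8, "y": 0, "z": 0, "yaw": 0},
  {"x": 0, "y": 0, "z": 0, "yaw": 0},
  {"x": 0, "y": 0, "z": 0, "yaw": 0},
])

```text
t: 38.95
tool_pos: [550.9, 111.6, 35.5]
ee_rot: [[-0.998, 0.06, -0.001], [0.06, 0.998, -0.0], [0.001, -0.0, -1.0]]
contact_force: [-1.1, -0.0, -1.2]
opening: 11.1
finger_force: 98.1
```

Call:
arm_command([
  {"x": -8, "y": 0, "z": 0, "yaw": 0},
  {"x": -8, "y": 0, "z": 0, "yaw": 0},
  {"x": 0, "y": 0, "z": 0, "yaw": 0},
  {"x": 0, "y": 0, "z": 0, "yaw": 0},
])

```text
t: 39.35
tool_pos: [567.1, 110.7, 35.8]
ee_rot: [[-0.998, 0.06, -0.0], [0.06, 0.998, 0.0], [0.0, 0.0, -1.0]]
contact_force: [-0.8, 0.4, -2.7]
opening: 11.1
finger_force: 98.1
```

```bash
python3 - <<'E'
from h import *
p=bay(0,-38.4,-0.5); go(*p,36,86.58)
E
```

```text
t 39.4 pos [567.1 110.7  35.8] phi 86.58 j6 14.0 open 11.1 | yaw 0.0 x -35.4 y -0.0 z -0.2 F [-0.8  0.4 -2.7]
```

Call:
arm_command([
  {"x": -6, "y": 0, "z": 0, "yaw": 0},
  {"x": -6, "y": 0, "z": 0, "yaw": 0},
  {"x": 0, "y": 0, "z": 0, "yaw": 0},
  {"x": 0, "y": 0, "z": 0, "yaw": 0},
])

```text
t: 39.75
tool_pos: [579.0, 110.0, 35.8]
ee_rot: [[-0.998, 0.06, -0.0], [0.06, 0.998, -0.0], [0.0, -0.0, -1.0]]
contact_force: [0.2, 0.2, -1.1]
opening: 11.4
finger_force: 98.1
```

Call:
arm_command([
  {"x": -8, "y": 0, "z": 0, "yaw": 0},
  {"x": -8, "y": 0, "z": 0, "yaw": 0},
  {"x": -7, "y": 0, "z": 0, "yaw": 0},
  {"x": 0, "y": 0, "z": 0, "yaw": 0},
  {"x": 0, "y": 0, "z": 0, "yaw": 0},
  {"x": 0, "y": 0, "z": 0, "yaw": 0},
])

```text
t: 40.35
tool_pos: [601.4, 108.6, 35.6]
ee_rot: [[-0.998, 0.06, -0.001], [0.06, 0.998, -0.0], [0.001, -0.0, -1.0]]
contact_force: [0.1, 0.3, -2.5]
opening: 11.5
finger_force: 98.1
```

```bash
python3 - <<'E'
from h import *
p=bay(0,-38.4,-0.5); go(*p,36,86.58)
snap('scene','s4'); W,im=cloud('s4'); q=W[...,:2]-BAY[0]; x=q@BX;y=q@BY;z=W[...,2]-12
m=(x>64)&(x<104)&(abs(y)<9)&(z>26)&(z<48); print(m.sum(),np.percentile(x[m],[5,95,99]) if m.any() else 0)
E
```

```text
t 40.4 pos [601.4 108.6  35.6] phi 86.59 j6 14.0 open 11.5 | yaw 0.0 x -1.0 y 0.1 z -0.4 F [ 0.1  0.3 -2.5]
50 [64.75455056 83.08722865 83.26969049]
```

Call:
arm_command([
  {"x": -0.5, "y": 0, "z": 1.5, "yaw": 0},
  {"x": 0, "y": 0, "z": 1.5, "yaw": 0},
  {"x": 0, "y": 0, "z": 0, "yaw": 0},
  {"x": 0, "y": 0, "z": 0, "yaw": 0},
])

```text
t: 40.8
tool_pos: [602.3, 108.7, 33.4]
ee_rot: [[-0.998, 0.06, 0.0], [0.06, 0.998, 0.0], [-0.0, 0.0, -1.0]]
contact_force: [-2.6, -0.1, 4.0]
opening: 10.9
finger_force: 98.8
```

Call:
arm_command([
  {"x": 0, "y": 0, "z": 0, "yaw": 0},
  {"x": 0, "y": 0, "z": 0, "yaw": 0},
  {"x": 0, "y": 0, "z": 0, "yaw": 0},
  {"x": 0, "y": 0, "z": 0, "yaw": 0},
  {"x": 0, "y": 0, "z": -20, "yaw": 0},
  {"x": 0, "y": 0, "z": -40, "yaw": 0},
  {"x": 0, "y": 0, "z": -40, "yaw": 0},
  {"x": 0, "y": 0, "z": -30, "yaw": 0},
  {"x": 0, "y": 0, "z": 0, "yaw": 0},
  {"x": 0, "y": 0, "z": 0, "yaw": 0},
], claw=0.42)

```text
t: 41.8
tool_pos: [602.9, 108.7, 163.7]
ee_rot: [[-0.998, 0.06, 0.002], [0.06, 0.998, 0.0], [-0.002, 0.0, -1.0]]
contact_force: [-0.1, 0.3, -1.2]
opening: 35.4
finger_force: 0.0
```

```bash
python3 - <<'E'
from h import *
def barx(f,b):
    W,im=cloud(f); q=W[...,:2]-BAY[b]; x=q@BX;y=q@BY;z=W[...,2]-12
    m=(x>64)&(x<104)&(abs(y)<9)&(z>25)&(z<48); print(f,b,m.sum(),np.percentile(x[m],[5,95,99]).round(1) if m.any() else 0)
    m=(x<-10)&(x>-80)&(abs(y)<9)&(z>22)&(z<48); print(m.sum(),np.percentile(x[m],[1,5,95]).round(1) if m.any() else 0)
snap('scene','s5'); barx('s5',0); snap('top','t5'); barx('t5',0); parts('t5')
c=np.array([428,-218.]); a=np.radians(-3); g=c-50.5*np.array([np.cos(a),np.sin(a)]); print(g); go(*g,60,87)
E
sed -n '/^def barx/,/^snap/p' /dev/null
```

```text
s5 0 54 [64.3 83.2 88. ]
90 [-55.9 -53.4 -16.3]
t5 0 0 0
0 0
t5 rib [320. 209.] 38 [433.4  -9.5  53.4] [433.4  -9.8] [ 6.6 29.1] 8.9
t5 bar [396. 215.] [ 427.7 -218.1] [ 14.9 137.9] ang -3.2
t5 bar [435. 220.] [ 415.9 -324.6] [140.3  16.5] ang 2.3
[ 377.56920849 -215.35703421]
t 41.9 pos [601.4 108.4 161.4] phi 86.58 j6 14.0 open 35.6 | yaw -0.007 x 206.6 y -335.1 z 101.4 F [-0.1 -0.4 -0.5]
```

Bar 0 runs from about -57 to 83, which is right. Next is the bar at (428,-218), for bay 1.

Call:
arm_command([
  {"x": 20.6, "y": -33.5, "z": 0, "yaw": -0.007},
  {"x": 20.6, "y": -33.5, "z": 0, "yaw": 0},
  {"x": 20.6, "y": -33.5, "z": 0, "yaw": 0},
  {"x": 20.6, "y": -33.5, "z": 0, "yaw": 0},
  {"x": 20.6, "y": -33.5, "z": 0, "yaw": 0},
  {"x": 20.6, "y": -33.5, "z": 0, "yaw": 0},
  {"x": 20.6, "y": -33.5, "z": 5, "yaw": 0},
  {"x": 20.6, "y": -33.5, "z": 18, "yaw": 0},
  {"x": 20.6, "y": -33.5, "z": 18, "yaw": 0},
  {"x": 20.6, "y": -33.5, "z": 18, "yaw": 0},
])

```text
t: 42.9
tool_pos: [376.7, -215.4, 102.0]
ee_rot: [[-0.999, 0.052, -0.002], [0.052, 0.999, 0.001], [0.002, 0.001, -1.0]]
contact_force: [0.0, -0.6, -0.4]
opening: 35.7
finger_force: 0.0
```

Call:
arm_command([
  {"x": 0, "y": 0, "z": 0, "yaw": 0},
  {"x": 0, "y": 0, "z": 0, "yaw": 0},
  {"x": 0, "y": 0, "z": 0, "yaw": 0},
])

```text
t: 43.2
tool_pos: [379.2, -214.4, 103.6]
ee_rot: [[-0.999, 0.052, -0.0], [0.052, 0.999, 0.001], [0.0, 0.001, -1.0]]
contact_force: [-0.0, -0.2, -0.3]
opening: 35.7
finger_force: 0.0
```

```bash
cat >> h.py <<'E'
def barx(f,b):
    W,im=cloud(f); q=W[...,:2]-BAY[b]; x=q@BX;y=q@BY;z=W[...,2]-12
    for n,m in(('back',(x>64)&(x<104)&(abs(y)<9)&(z>25)&(z<48)),('front',(x<-10)&(x>-170)&(abs(y)<9)&(z>20)&(z<48))):
        if m.sum()>4: print(f,b,n,m.sum(),'x',np.percentile(x[m],[1,5,50,95,99]).round(1),'y',np.percentile(y[m],[3,97]).round(1),'z',np.percentile(z[m],[10,90]).round(1))
E
python3 - <<'E'
from h import *
snap('wrist','w16'); parts('w16'); go(377.3,-215.3,2,87)
E
```

```text
w16 rib [579. 266.] 731 [433.1 -11.1  53.5] [433. -11.] [ 8.2 35.9] 5.7
w16 bar [197. 221.] [ 397.7 -325.4] [105.6  15.1] ang 2.5
w16 bar [319. 246.] [ 427.4 -218.4] [ 13.9 140. ] ang -3.3
w16 bar [146. 300.] [ 473.6 -391.1] [20.2 17.7] ang -50.9
t 43.2 pos [ 379.6 -214.3  103.9] phi 87.07 j6 -27.0 open 35.7 | yaw 0.001 x 2.2 y -1.1 z 101.9 F [ 0.3  0.4 -0.2]
```

Call:
arm_command([
  {"x": 2.5, "y": -1.3, "z": 30, "yaw": 0.005},
  {"x": 0, "y": 0, "z": 30, "yaw": 0},
  {"x": 0, "y": 0, "z": 25, "yaw": 0},
  {"x": 0, "y": 0, "z": 10, "yaw": 0},
  {"x": 0, "y": 0, "z": 4, "yaw": 0},
  {"x": 0, "y": 0, "z": 0, "yaw": 0},
  {"x": 0, "y": 0, "z": 0, "yaw": 0},
])

```text
t: 43.95
tool_pos: [377.4, -216.5, 5.9]
ee_rot: [[-0.998, 0.057, 0.002], [0.057, 0.998, -0.001], [-0.002, -0.001, -1.0]]
contact_force: [0.0, -0.1, -0.6]
opening: 35.9
finger_force: 0.0
```

```bash
python3 - <<'E'
from h import *
go(377.0,-215.5,1.8,86.7)
E
```

```text
t 44.0 pos [ 377.4 -216.5    5.9] phi 86.73 j6 -27.0 open 35.9 | yaw 0.001 x 0.4 y 0.9 z 4.1 F [ 0.  -0.1 -0.6]
```

Call:
arm_command([
  {"x": 0.3, "y": 0.8, "z": 2, "yaw": 0},
  {"x": 0, "y": 0, "z": 2, "yaw": 0},
  {"x": 0, "y": 0, "z": 0, "yaw": 0},
  {"x": 0, "y": 0, "z": 0, "yaw": 0},
])

```text
t: 44.35
tool_pos: [376.0, -215.4, 1.0]
ee_rot: [[-0.998, 0.058, 0.0], [0.058, 0.998, -0.0], [-0.0, -0.0, -1.0]]
contact_force: [0.2, 0.3, -0.7]
opening: 35.5
finger_force: 0.0
```

Call:
arm_command([
  {"x": 0, "y": 0, "z": 0, "yaw": 0},
  {"x": 0, "y": 0, "z": 0, "yaw": 0},
  {"x": 0, "y": 0, "z": 0, "yaw": 0},
  {"x": 0, "y": 0, "z": 0, "yaw": 0},
  {"x": 0, "y": 0, "z": 0, "yaw": 0},
  {"x": 0, "y": 0, "z": 0, "yaw": 0},
  {"x": 0, "y": 0, "z": 0, "yaw": 0},
], claw=0.05)

```text
t: 45.05
tool_pos: [376.0, -215.4, 1.2]
ee_rot: [[-0.998, 0.058, 0.0], [0.058, 0.998, -0.0], [-0.0, -0.0, -1.0]]
contact_force: [-2.2, 0.6, 4.9]
opening: 11.1
finger_force: 98.3
```

Call:
arm_command([
  {"x": 0, "y": 0, "z": -10, "yaw": 0},
  {"x": 0, "y": 0, "z": -30, "yaw": 0},
  {"x": 0, "y": 0, "z": -35, "yaw": 0},
  {"x": 0, "y": 0, "z": -35, "yaw": 0},
  {"x": 0, "y": 0, "z": 0, "yaw": 0},
  {"x": 0, "y": 0, "z": 0, "yaw": 0},
])

```text
t: 45.65
tool_pos: [376.4, -215.5, 111.7]
ee_rot: [[-0.998, 0.058, 0.002], [0.058, 0.998, -0.001], [-0.002, -0.001, -1.0]]
contact_force: [-0.2, 0.2, -1.6]
opening: 11.4
finger_force: 98.0
```

```bash
python3 - <<'E'
from h import *
p=bay(1,-146,-0.3); go(*p,36,86.58); snap('wrist','w17'); held('w17')
E
```

```text
t 45.6 pos [ 376.4 -215.5  111.7] phi 86.7 j6 -26.0 open 11.4 | yaw 0.002 x -98.7 y 235.3 z 75.7 F [-0.2  0.2 -1.6]
tool x -20 n 787 y [-5.9  6.7] z top -14.1
tool x -40 n 119 y [-6.3  6.7] z top -13.9
tip x -43.9
```

Call:
arm_command([
  {"x": -16.5, "y": 39.2, "z": 0, "yaw": 0.002},
  {"x": -16.5, "y": 39.2, "z": 0, "yaw": 0},
  {"x": -16.5, "y": 39.2, "z": 0, "yaw": 0},
  {"x": -16.5, "y": 39.2, "z": 0, "yaw": 0},
  {"x": -16.5, "y": 39.2, "z": 0, "yaw": 0},
  {"x": -16.2, "y": 39.2, "z": 10, "yaw": 0},
  {"x": 0, "y": 0, "z": 30, "yaw": 0},
  {"x": 0, "y": 0, "z": 25, "yaw": 0},
  {"x": 0, "y": 0, "z": 10, "yaw": 0},
])

```text
t: 46.6
tool_pos: [484.5, 14.2, 31.7]
ee_rot: [[-0.998, 0.058, -0.009], [0.058, 0.998, -0.0], [0.009, -0.001, -1.0]]
contact_force: [-0.0, -0.1, -1.0]
opening: 10.9
finger_force: 98.2
```

Call:
arm_command([
  {"x": 0, "y": 0, "z": 0, "yaw": 0},
  {"x": 0, "y": 0, "z": 0, "yaw": 0},
  {"x": 0, "y": 0, "z": 0, "yaw": 0},
])

```text
t: 46.9
tool_pos: [489.4, 13.3, 36.9]
ee_rot: [[-0.998, 0.06, 0.002], [0.06, 0.998, 0.0], [-0.002, 0.0, -1.0]]
contact_force: [-0.1, -1.0, -1.2]
opening: 10.9
finger_force: 98.3
```

```bash
python3 - <<'E'
from h import *
p=bay(1,-39,-0.3); go(*p,36,86.58); snap('scene','s6'); barx('s6',1)
E
```

```text
t 46.9 pos [489.4  13.3  36.9] phi 86.54 j6 5.0 open 10.9 | yaw -0.001 x -106.6 y 0.1 z 0.9 F [-0.1 -1.  -1.2]
s6 1 front 277 x [-140.2 -134.   -77.9  -24.1  -21.9] y [-8.2  7.3] z [28.  40.1]
```

Call:
arm_command([
  {"x": -6, "y": 0, "z": 0.7, "yaw": 0},
  {"x": -8, "y": 0, "z": 0, "yaw": 0},
  {"x": -8, "y": 0, "z": 0, "yaw": 0},
  {"x": -8, "y": 0, "z": 0, "yaw": 0},
  {"x": 0, "y": 0, "z": 0, "yaw": 0},
  {"x": 0, "y": 0, "z": 0, "yaw": 0},
])

```text
t: 47.55
tool_pos: [518.4, 11.9, 34.9]
ee_rot: [[-0.998, 0.06, -0.001], [0.06, 0.998, -0.0], [0.001, -0.0, -1.0]]
contact_force: [-0.8, 0.5, -0.8]
opening: 11.9
finger_force: 98.3
```

Call:
arm_command([
  {"x": -8, "y": 0, "z": 0, "yaw": 0},
  {"x": -8, "y": 0, "z": 0, "yaw": 0},
  {"x": -8, "y": 0, "z": 0, "yaw": 0},
  {"x": -8, "y": 0, "z": 0, "yaw": 0},
  {"x": -8, "y": 0, "z": 0, "yaw": 0},
  {"x": 0, "y": 0, "z": 0, "yaw": 0},
  {"x": 0, "y": 0, "z": 0, "yaw": 0},
])

```text
t: 48.25
tool_pos: [558.2, 9.5, 34.9]
ee_rot: [[-0.998, 0.06, -0.001], [0.06, 0.998, -0.0], [0.001, -0.0, -1.0]]
contact_force: [0.3, -0.2, -1.8]
opening: 10.9
finger_force: 98.3
```

```bash
python3 - <<'E'
from h import *
p=bay(1,-39,-0.3); go(*p,36,86.58)
E
```

```text
t 48.2 pos [558.2   9.5  34.9] phi 86.59 j6 4.0 open 10.9 | yaw 0.0 x -37.6 y -0.2 z -1.1 F [ 0.3 -0.2 -1.8]
```

Call:
arm_command([
  {"x": -6, "y": 0, "z": -1, "yaw": 0},
  {"x": -6, "y": 0, "z": 0, "yaw": 0},
  {"x": -4, "y": 0, "z": 0, "yaw": 0},
  {"x": 0, "y": 0, "z": 0, "yaw": 0},
  {"x": 0, "y": 0, "z": 0, "yaw": 0},
])

```text
t: 48.75
tool_pos: [574.2, 8.5, 36.0]
ee_rot: [[-0.998, 0.06, -0.0], [0.06, 0.998, -0.0], [0.0, -0.0, -1.0]]
contact_force: [0.1, -0.1, -0.7]
opening: 11.3
finger_force: 98.3
```

Call:
arm_command([
  {"x": -8, "y": 0, "z": 0, "yaw": 0},
  {"x": -8, "y": 0, "z": 0, "yaw": 0},
  {"x": -5.5, "y": 0, "z": 0, "yaw": 0},
  {"x": 0, "y": 0, "z": 0, "yaw": 0},
  {"x": 0, "y": 0, "z": 0, "yaw": 0},
  {"x": 0, "y": 0, "z": 0, "yaw": 0},
])

```text
t: 49.35
tool_pos: [595.3, 7.2, 35.9]
ee_rot: [[-0.998, 0.06, -0.001], [0.06, 0.998, -0.0], [0.001, -0.0, -1.0]]
contact_force: [0.5, -0.5, -1.5]
opening: 11.0
finger_force: 98.3
```

```bash
python3 - <<'E'
from h import *
p=bay(1,-39,-0.3); go(*p,36,86.58); snap('scene','s7'); barx('s7',1)
E
```

```text
t 49.4 pos [595.3   7.2  35.9] phi 86.59 j6 4.0 open 11.0 | yaw 0.0 x -0.5 y -0.2 z -0.1 F [ 0.5 -0.5 -1.5]
s7 1 back 65 x [64.4 64.5 75.5 83.6 83.9] y [-8.7  7.3] z [26.8 39.2]
s7 1 front 51 x [-34.4 -33.5 -24.7 -15.3 -13.6] y [-8.3  7.7] z [29.1 44.3]
```

Call:
arm_command([
  {"x": 0, "y": 0, "z": 1.5, "yaw": 0},
  {"x": 0, "y": 0, "z": 1.5, "yaw": 0},
  {"x": 0, "y": 0, "z": 0, "yaw": 0},
  {"x": 0, "y": 0, "z": 0, "yaw": 0},
])

```text
t: 49.8
tool_pos: [595.6, 7.3, 33.3]
ee_rot: [[-0.998, 0.06, 0.0], [0.06, 0.998, 0.0], [-0.0, 0.0, -1.0]]
contact_force: [-0.9, -0.5, 1.1]
opening: 11.4
finger_force: 98.6
```

Call:
arm_command([
  {"x": 0, "y": 0, "z": 0, "yaw": 0},
  {"x": 0, "y": 0, "z": 0, "yaw": 0},
  {"x": 0, "y": 0, "z": 0, "yaw": 0},
  {"x": 0, "y": 0, "z": 0, "yaw": 0},
  {"x": 0, "y": 0, "z": -20, "yaw": 0},
  {"x": 0, "y": 0, "z": -40, "yaw": 0},
  {"x": 0, "y": 0, "z": -40, "yaw": 0},
  {"x": 0, "y": 0, "z": -30, "yaw": 0},
  {"x": 0, "y": 0, "z": 0, "yaw": 0},
  {"x": 0, "y": 0, "z": 0, "yaw": 0},
], claw=0.42)

```text
t: 50.8
tool_pos: [596.2, 7.3, 163.9]
ee_rot: [[-0.998, 0.06, 0.002], [0.06, 0.998, 0.0], [-0.002, 0.0, -1.0]]
contact_force: [0.1, -0.5, -0.9]
opening: 36.1
finger_force: 0.0
```

```bash
python3 - <<'E'
from h import *
snap('scene','s8'); barx('s8',1); barx('s8',0); snap('top','t6'); parts('t6')
c=np.array([415.7,-325]); a=np.radians(2.3); g=c-50.5*np.array([np.cos(a),np.sin(a)]); print(g); go(*g,60,92.3)
E
```

```text
s8 1 back 58 x [64.3 64.6 75.3 83.4 83.7] y [-7.9  5.8] z [26.8 36.9]
s8 1 front 96 x [-55.4 -54.1 -35.4 -16.5 -15.3] y [-7.7  7.8] z [25.4 36.8]
s8 0 back 47 x [64.6 65.8 75.2 83.3 83.9] y [-8.   6.4] z [27.8 37.1]
s8 0 front 91 x [-56.1 -54.1 -36.1 -15.5 -14.4] y [-8.3  5.3] z [24.5 37. ]
t6 bar [435. 220.] [ 415.6 -324.4] [139.9  15.7] ang 2.3
[ 365.24068305 -327.02665552]
t 50.9 pos [594.7   7.2 161.6] phi 86.59 j6 4.0 open 35.6 | yaw -0.1 x 242.7 y -324.8 z 101.6 F [ 0.6 -0.1  0.1]
```

Bar 1 is in, running from about -57 to 83. The last bar, at (416,-324), is grey; the red one lies apart from it.

Call:
arm_command([
  {"x": 0, "y": 0, "z": 0, "yaw": -0.1},
  {"x": 27, "y": -36, "z": 0, "yaw": 0},
  {"x": 27, "y": -36, "z": 0, "yaw": 0},
  {"x": 27, "y": -36, "z": 0, "yaw": 0},
  {"x": 27, "y": -36, "z": 0, "yaw": 0},
  {"x": 27, "y": -36, "z": 0, "yaw": 0},
  {"x": 27, "y": -36, "z": 5, "yaw": 0},
  {"x": 27, "y": -36, "z": 18, "yaw": 0},
  {"x": 27, "y": -36, "z": 18, "yaw": 0},
  {"x": 26.7, "y": -36.8, "z": 18, "yaw": 0},
])

```text
t: 51.9
tool_pos: [364.1, -327.4, 102.0]
ee_rot: [[-0.999, -0.041, -0.002], [-0.041, 0.999, 0.002], [0.002, 0.002, -1.0]]
contact_force: [1.9, 0.4, -0.1]
opening: 35.8
finger_force: 0.0
```

Call:
arm_command([
  {"x": 0, "y": 0, "z": 0, "yaw": 0},
  {"x": 0, "y": 0, "z": 0, "yaw": 0},
  {"x": 0, "y": 0, "z": 0, "yaw": 0},
])

```text
t: 52.2
tool_pos: [366.4, -326.2, 103.6]
ee_rot: [[-0.999, -0.041, -0.001], [-0.041, 0.999, 0.001], [0.001, 0.001, -1.0]]
contact_force: [0.2, -0.2, 0.9]
opening: 36.1
finger_force: 0.0
```

```bash
python3 - <<'E'
from h import *
snap('wrist','w18'); parts('w18'); go(365.2,-327,2,92.3)
i=cv2.imread('pics/w18.png')
cv2.imwrite('pics/w18b.png',cv2.resize(i[40:360,100:540],(800,582)))
E
```

```text
w18 bar [320. 246.] [ 414.8 -325.3] [139.9  14. ] ang 2.3
t 52.2 pos [ 367.  -326.2  104. ] phi 92.41 j6 -44.0 open 36.1 | yaw 0.002 x 1.8 y -0.8 z 102.0 F [-1.2 -0.3 -0.2]
```

View pics/w18b.png

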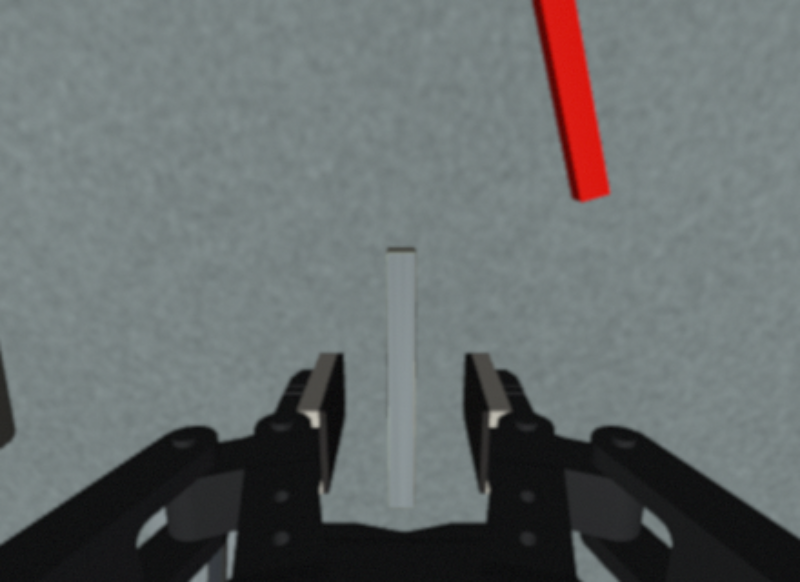

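The grey bar is centred at (400,380) and the red one, at (575,100), is well clear.

Call:
arm_command([
  {"x": 2.3, "y": -1.1, "z": 30, "yaw": 0.002},
  {"x": 0, "y": 0, "z": 30, "yaw": 0},
  {"x": 0, "y": 0, "z": 25, "yaw": 0},
  {"x": 0, "y": 0, "z": 10, "yaw": 0},
  {"x": 0, "y": 0, "z": 4, "yaw": 0},
  {"x": 0, "y": 0, "z": 0, "yaw": 0},
  {"x": 0, "y": 0, "z": 0, "yaw": 0},
])

```text
t: 52.95
tool_pos: [365.2, -328.8, 6.3]
ee_rot: [[-0.999, -0.039, 0.002], [-0.039, 0.999, -0.002], [-0.002, -0.002, -1.0]]
contact_force: [0.0, 0.2, -0.1]
opening: 35.9
finger_force: 0.0
```

```bash
python3 - <<'E'
from h import *
go(364.3,-327.3,1.8,92.3)
E
```

```text
t 53.0 pos [ 365.2 -328.8    6.3] phi 92.24 j6 -44.0 open 35.9 | yaw -0.001 x 0.9 y 1.6 z 4.5 F [ 0.   0.2 -0.1]
```

Call:
arm_command([
  {"x": 0.3, "y": 1, "z": 2, "yaw": 0},
  {"x": 0, "y": 0, "z": 2.2, "yaw": 0},
  {"x": 0, "y": 0, "z": 0, "yaw": 0},
  {"x": 0, "y": 0, "z": 0, "yaw": 0},
])

```text
t: 53.35
tool_pos: [363.7, -327.4, 1.0]
ee_rot: [[-0.999, -0.038, 0.0], [-0.038, 0.999, -0.0], [-0.0, -0.0, -1.0]]
contact_force: [0.2, -0.2, 0.5]
opening: 35.8
finger_force: 0.0
```

Call:
arm_command([
  {"x": 0, "y": 0, "z": 0, "yaw": 0},
  {"x": 0, "y": 0, "z": 0, "yaw": 0},
  {"x": 0, "y": 0, "z": 0, "yaw": 0},
  {"x": 0, "y": 0, "z": 0, "yaw": 0},
  {"x": 0, "y": 0, "z": 0, "yaw": 0},
  {"x": 0, "y": 0, "z": 0, "yaw": 0},
  {"x": 0, "y": 0, "z": 0, "yaw": 0},
], claw=0.05)

```text
t: 54.05
tool_pos: [363.8, -327.4, 1.3]
ee_rot: [[-0.999, -0.038, 0.0], [-0.038, 0.999, -0.0], [-0.0, -0.0, -1.0]]
contact_force: [-1.7, 1.4, 5.9]
opening: 11.2
finger_force: 98.6
```

Call:
arm_command([
  {"x": 0, "y": 0, "z": -10, "yaw": 0},
  {"x": 0, "y": 0, "z": -30, "yaw": 0},
  {"x": 0, "y": 0, "z": -35, "yaw": 0},
  {"x": 0, "y": 0, "z": -35, "yaw": 0},
  {"x": 0, "y": 0, "z": 0, "yaw": 0},
  {"x": 0, "y": 0, "z": 0, "yaw": 0},
])

```text
t: 54.65
tool_pos: [364.1, -327.7, 111.8]
ee_rot: [[-0.999, -0.038, 0.002], [-0.038, 0.999, -0.001], [-0.002, -0.002, -1.0]]
contact_force: [-0.1, 0.7, -1.8]
opening: 11.4
finger_force: 98.0
```

```bash
python3 - <<'E'
from h import *
p=bay(2,-146,-0.3); go(*p,36,86.58); snap('wrist','w19'); held('w19')
E
```

```text
t 54.6 pos [ 364.1 -327.7  111.8] phi 92.2 j6 -44.0 open 11.4 | yaw 0.098 x -104.2 y 245.9 z 75.8 F [-0.1  0.7 -1.8]
tool x -20 n 786 y [-5.8  6.8] z top -13.9
tool x -40 n 135 y [-6.5  7.4] z top -13.8
tip x -44.0
```

Call:
arm_command([
  {"x": 0, "y": 0, "z": 0, "yaw": 0.098},
  {"x": -17.4, "y": 41, "z": 0, "yaw": 0},
  {"x": -17.4, "y": 41, "z": 0, "yaw": 0},
  {"x": -17.4, "y": 41, "z": 0, "yaw": 0},
  {"x": -17.4, "y": 41, "z": 0, "yaw": 0},
  {"x": -17.4, "y": 41, "z": 0, "yaw": 0},
  {"x": -17.2, "y": 41, "z": 10, "yaw": 0},
  {"x": 0, "y": 0, "z": 30, "yaw": 0},
  {"x": 0, "y": 0, "z": 25, "yaw": 0},
  {"x": 0, "y": 0, "z": 10, "yaw": 0},
])

```text
t: 55.7
tool_pos: [478.7, -86.6, 31.8]
ee_rot: [[-0.998, 0.058, -0.009], [0.058, 0.998, 0.002], [0.009, 0.001, -1.0]]
contact_force: [-0.1, -0.0, -1.4]
opening: 11.0
finger_force: 98.2
```

Call:
arm_command([
  {"x": 0, "y": 0, "z": 0, "yaw": 0},
  {"x": 0, "y": 0, "z": 0, "yaw": 0},
  {"x": 0, "y": 0, "z": 0, "yaw": 0},
])

```text
t: 56.0
tool_pos: [483.3, -88.5, 36.9]
ee_rot: [[-0.998, 0.06, 0.002], [0.06, 0.998, -0.0], [-0.002, -0.0, -1.0]]
contact_force: [0.9, 0.1, -0.5]
opening: 11.2
finger_force: 98.2
```

```bash
python3 - <<'E'
from h import *
p=bay(2,-38.7,-0.3); go(*p,36,86.58); snap('scene','s9'); barx('s9',2)
E
```

```text
t 56.0 pos [483.3 -88.5  36.9] phi 86.54 j6 -7.0 open 11.2 | yaw -0.001 x -106.8 y 0.1 z 0.9 F [ 0.9  0.1 -0.5]
s9 2 back 5 x [64.1 64.1 64.5 64.6 64.6] y [-6.9  7.9] z [43.7 46.8]
s9 2 front 303 x [-142.  -134.5  -78.7  -24.8  -22.8] y [-7.8  7. ] z [28.9 40.4]
```

Call:
arm_command([
  {"x": -6, "y": 0, "z": 0.4, "yaw": 0},
  {"x": -8, "y": 0, "z": 0, "yaw": 0},
  {"x": -8, "y": 0, "z": 0, "yaw": 0},
  {"x": -8, "y": 0, "z": 0, "yaw": 0},
  {"x": 0, "y": 0, "z": 0, "yaw": 0},
  {"x": 0, "y": 0, "z": 0, "yaw": 0},
])

```text
t: 56.65
tool_pos: [512.4, -89.7, 35.3]
ee_rot: [[-0.998, 0.059, -0.001], [0.059, 0.998, 0.0], [0.001, 0.0, -1.0]]
contact_force: [-1.1, -1.1, -0.9]
opening: 11.1
finger_force: 98.2
```

Call:
arm_command([
  {"x": -8, "y": 0, "z": 0, "yaw": 0},
  {"x": -8, "y": 0, "z": 0, "yaw": 0},
  {"x": -8, "y": 0, "z": 0, "yaw": 0},
  {"x": -8, "y": 0, "z": 0, "yaw": 0},
  {"x": -8, "y": 0, "z": 0, "yaw": 0},
  {"x": 0, "y": 0, "z": 0, "yaw": 0},
  {"x": 0, "y": 0, "z": 0, "yaw": 0},
])

```text
t: 57.35
tool_pos: [552.2, -92.1, 35.3]
ee_rot: [[-0.998, 0.059, -0.001], [0.059, 0.998, 0.0], [0.001, 0.0, -1.0]]
contact_force: [0.0, -0.2, -1.5]
opening: 11.0
finger_force: 98.2
```

```bash
python3 - <<'E'
from h import *
p=bay(2,-38.7,-0.3); go(*p,36,86.58)
E
```

```text
t 57.4 pos [552.2 -92.1  35.3] phi 86.59 j6 -6.0 open 11.0 | yaw 0.0 x -37.9 y -0.5 z -0.7 F [ 0.  -0.2 -1.5]
```

Call:
arm_command([
  {"x": -6, "y": -0.4, "z": -0.7, "yaw": 0},
  {"x": -6, "y": 0, "z": 0, "yaw": 0},
  {"x": -4, "y": 0, "z": 0, "yaw": 0},
  {"x": 0, "y": 0, "z": 0, "yaw": 0},
  {"x": 0, "y": 0, "z": 0, "yaw": 0},
])

```text
t: 57.85
tool_pos: [568.1, -93.4, 36.1]
ee_rot: [[-0.998, 0.06, -0.0], [0.06, 0.998, 0.0], [0.0, 0.0, -1.0]]
contact_force: [-0.3, -0.3, -2.1]
opening: 11.1
finger_force: 98.2
```

Call:
arm_command([
  {"x": -8, "y": 0, "z": 0, "yaw": 0},
  {"x": -8, "y": 0, "z": 0, "yaw": 0},
  {"x": -5.7, "y": 0, "z": 0, "yaw": 0},
  {"x": 0, "y": 0, "z": 0, "yaw": 0},
  {"x": 0, "y": 0, "z": 0, "yaw": 0},
  {"x": 0, "y": 0, "z": 0, "yaw": 0},
])

```text
t: 58.45
tool_pos: [589.5, -94.7, 36.0]
ee_rot: [[-0.998, 0.06, -0.001], [0.06, 0.998, 0.0], [0.001, 0.0, -1.0]]
contact_force: [-0.5, 0.3, -1.7]
opening: 11.2
finger_force: 98.2
```

```bash
python3 - <<'E'
from h import *
p=bay(2,-38.7,-0.3); go(*p,36,86.58); snap('scene','s10'); barx('s10',2)
E
```

```text
t 58.5 pos [589.5 -94.7  36. ] phi 86.59 j6 -6.0 open 11.2 | yaw 0.0 x -0.5 y -0.1 z 0.0 F [-0.5  0.3 -1.7]
s10 2 back 72 x [64.2 64.6 75.8 83.4 83.7] y [-7.4  7.3] z [26.7 39. ]
s10 2 front 60 x [-36.9 -34.8 -25.  -16.  -14.3] y [-8.1  7.7] z [29.9 42.9]
```

Next I'll lower it, release, and back off toward the robot for a clear final view.

Call:
arm_command([
  {"x": 0, "y": 0, "z": 1.5, "yaw": 0},
  {"x": 0, "y": 0, "z": 1.5, "yaw": 0},
  {"x": 0, "y": 0, "z": 0, "yaw": 0},
  {"x": 0, "y": 0, "z": 0, "yaw": 0},
])

```text
t: 58.9
tool_pos: [589.8, -94.8, 33.4]
ee_rot: [[-0.998, 0.06, 0.0], [0.06, 0.998, -0.0], [-0.0, -0.0, -1.0]]
contact_force: [-0.1, -0.9, 1.0]
opening: 11.1
finger_force: 98.6
```

Call:
arm_command([
  {"x": 0, "y": 0, "z": 0, "yaw": 0},
  {"x": 0, "y": 0, "z": 0, "yaw": 0},
  {"x": 0, "y": 0, "z": 0, "yaw": 0},
  {"x": 0, "y": 0, "z": 0, "yaw": 0},
  {"x": 0, "y": 0, "z": -20, "yaw": 0},
  {"x": 0, "y": 0, "z": -40, "yaw": 0},
  {"x": 0, "y": 0, "z": -40, "yaw": 0},
  {"x": 0, "y": 0, "z": -40, "yaw": 0},
  {"x": 30, "y": 0, "z": -20, "yaw": 0},
  {"x": 40, "y": 0, "z": 0, "yaw": 0},
], claw=0.42)

```text
t: 59.9
tool_pos: [523.2, -91.1, 197.1]
ee_rot: [[-0.998, 0.059, 0.009], [0.059, 0.998, -0.002], [-0.009, -0.001, -1.0]]
contact_force: [-0.3, 0.2, -1.2]
opening: 35.8
finger_force: 0.0
```

Call:
arm_command([
  {"x": 40, "y": 0, "z": 0, "yaw": 0},
  {"x": 40, "y": 0, "z": 0, "yaw": 0},
  {"x": 40, "y": 0, "z": 0, "yaw": 0},
  {"x": 30, "y": 0, "z": 0, "yaw": 0},
  {"x": 0, "y": 0, "z": 0, "yaw": 0},
  {"x": 0, "y": 0, "z": 0, "yaw": 0},
  {"x": 0, "y": 0, "z": 0, "yaw": 0},
])

```text
t: 60.6
tool_pos: [371.5, -81.9, 193.6]
ee_rot: [[-0.998, 0.059, 0.002], [0.059, 0.998, -0.0], [-0.002, -0.0, -1.0]]
contact_force: [0.2, 0.4, 0.3]
opening: 36.0
finger_force: 0.0
```

```bash
python3 - <<'E'
from h import *
go(400,-90,200,86.58)
snap('scene','s11'); snap('top','t7')
for b in range(3): barx('s11',b); barx('t7',b); chk('t7',b)
i=cv2.imread('pics/s11.png'); cv2.imwrite('pics/s11b.png',cv2.resize(i[195:315,290:450],(800,600),interpolation=cv2.INTER_CUBIC))
E
```

```text
t 60.6 pos [371.5 -81.9 193.6] phi 86.59 j6 -9.0 open 36.0 | yaw 0.0 x -28.9 y -6.4 z -6.4 F [0.2 0.4 0.3]
s11 0 back 51 x [64.3 65.3 74.9 83.5 89.2] y [-8.2  6.1] z [27.  37.2]
s11 0 front 91 x [-56.  -53.8 -35.2 -16.6 -13.9] y [-8.8  6.2] z [24.2 36.8]
t7 0 back 28 x [67.  68.1 74.4 81.8 82.7] y [-6.8  4.8] z [30.3 36.3]
t7 0 front 102 x [-58.  -57.2 -35.2 -12.8 -10.3] y [-7.3  6. ] z [28.3 35.9]
rib z>42 87 x [ 0.5 38.2] y [-43.8 -28.7]
bracket 44 x [-8.1  0.3] y [-17.1  15.1]
eye 55 x [52.8 62.8] y [-16.9  15.5]
wedge top 75 x [ 0.8 68.9] y [-43.8 -25.2]
stop rail 88 x [ 3.1 85.8] y [23.2 30.9]
bar front 97 x [-57.2 -10.5] y [-7.3  6.4]
bar back 29 x [67.4 87.6] y [-8.3  4.8]
s11 1 back 65 x [64.3 64.6 76.6 85.9 89.8] y [-5.3  8.2] z [27.  36.9]
s11 1 front 86 x [-55.5 -53.6 -35.6 -18.  -15.7] y [-5.6  8.2] z [25.  36.6]
t7 1 back 30 x [67.6 69.  75.8 82.9 83.9] y [-3.   8.6] z [29.3 36. ]
t7 1 front 85 x [-56.  -55.1 -34.  -12.9 -12. ] y [-3.5  8.7] z [29.6 35.8]
rib z>42 89 x [ 0.6 38.6] y [-43.7 -28.4]
bracket 43 x [-8.1  1.1] y [-16.7  15.3]
eye 51 x [53.  63.6] y [-15.1  15.4]
wedge top 70 x [ 1.2 69.4] y [-43.1 -25.3]
stop rail 85 x [ 2.5 85.6] y [23.2 30.8]
bar front 84 x [-54.5 -12.4] y [-3.7  9.5]
bar back 30 x [68.1 83.6] y [-7.6  8.7]
s11 2 back 68 x [64.1 64.4 74.3 83.1 90.3] y [-7.8  6.7] z [26.9 36.6]
s11 2 front 107 x [-55.5 -53.7 -35.6 -17.9 -15.7] y [-7.9  6.4] z [25.  36.6]
t7 2 back 27 x [68.2 69.  75.  81.4 84.6] y [-5.6  6.6] z [28.8 36.2]
t7 2 front 101 x [-57.3 -56.8 -34.4 -12.6 -11. ] y [-6.7  7. ] z [28.4 35.9]
rib z>42 93 x [ 0.1 39.9] y [-43.1 -28. ]
bracket 43 x [-8.   0.4] y [-16.7  15.4]
eye 48 x [52.4 63.6] y [-15.6  14.5]
wedge top 69 x [-0.4 68.2] y [-43.4 -25.2]
stop rail 89 x [ 1.5 86.2] y [23.3 30.8]
bar front 93 x [-56.4 -11.5] y [-6.7  7. ]
bar back 25 x [68.3 81.2] y [-4.9  6.7]
```

View pics/s11b.png

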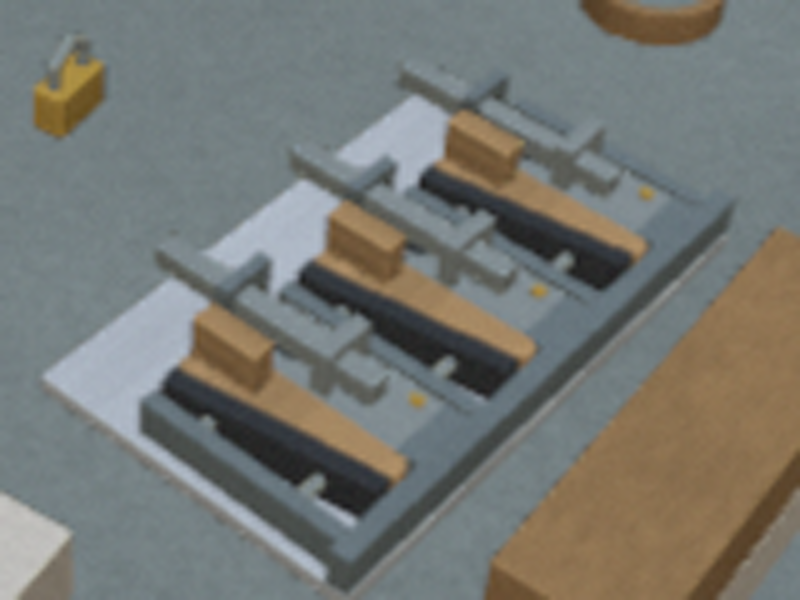

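All three bays hold a home wedge and a bar through both eyes (tips at about (380,385), (505,275) and (610,180)). The arm is clear, so I'm handing in.

```bash
python3 -c "
from plant import *
print(hand_in())"
```

```text
the job is handed in; nothing more can be done
None
```

The job is handed in at about 61 s of the 210 s allowed: all three lock cases have their wedges home and flush to within about 1 mm, and steel bars through both eyes standing out about 20 mm behind; I touched neither the bystanders nor the red and orange look-alikes.

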